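# Unload the parts wash: baskets to the drip hooks, cogs into a sorted stack

### The job

Empty the parts wash: reach down into the tall cans (too narrow to enter with the fingers spread), lift out every dip basket by its wire handle without tipping it over, and hang each by its handle on a hook of the drip rack, one basket to a hook. Put the washed cogs from the table together as one stack centred on the round plate, largest at the bottom and smallest on top, each lying flat. The cans stay standing where they are, and the glass dish of washers is left alone.

Things in the scene. Friction and masses are not known exactly. Their poses are not given: they have to be found in the camera images.
- can_a: one of three alike tall wash cans of bare aluminium, loose, 0.7 kg, open on top: outside 116 mm across, 138 mm high, inside 110 mm across all the way down, inner floor 5 mm above its foot. Origin: centre of its underside, z up. It stands on a 4 mm rubber mat and holds one dip basket or is empty.
- basket_a: steel dip basket, 0.16-0.28 kg, upright in a can, up to 10 mm off its axis, any yaw; may be absent. Body 76 mm across, 42 mm high. Stiff handle of 7 mm wire in its y-z plane: rises from the rim, narrows to a loop with upright sides 38 mm apart outside (24 inside) from z 66 to 100, top at z 110.5 (30 below the can's mouth); open under the loop down to z 42, along x. Origin: centre of underside
- loop_a (a point): centre of the wire at the very top of that basket's handle, 107 mm above its underside
- can_b: one of three alike tall wash cans of bare aluminium, loose, 0.7 kg, open on top: outside 116 mm across, 138 mm high, inside 110 mm across all the way down, inner floor 5 mm above its foot. Origin: centre of its underside, z up. It stands on a 4 mm rubber mat and holds one dip basket or is empty.
- basket_b: steel dip basket, 0.16-0.28 kg, upright in a can, up to 10 mm off its axis, any yaw; may be absent. Body 76 mm across, 42 mm high. Stiff handle of 7 mm wire in its y-z plane: rises from the rim, narrows to a loop with upright sides 38 mm apart outside (24 inside) from z 66 to 100, top at z 110.5 (30 below the can's mouth); open under the loop down to z 42, along x. Origin: centre of underside
- loop_b (a point): centre of the wire at the very top of that basket's handle, 107 mm above its underside
- can_c: one of three alike tall wash cans of bare aluminium, loose, 0.7 kg, open on top: outside 116 mm across, 138 mm high, inside 110 mm across all the way down, inner floor 5 mm above its foot. Origin: centre of its underside, z up. It stands on a 4 mm rubber mat and holds one dip basket or is empty.
- basket_c: steel dip basket, 0.16-0.28 kg, upright in a can, up to 10 mm off its axis, any yaw; may be absent. Body 76 mm across, 42 mm high. Stiff handle of 7 mm wire in its y-z plane: rises from the rim, narrows to a loop with upright sides 38 mm apart outside (24 inside) from z 66 to 100, top at z 110.5 (30 below the can's mouth); open under the loop down to z 42, along x. Origin: centre of underside
- loop_c (a point): centre of the wire at the very top of that basket's handle, 107 mm above its underside
- drip_rack: fixed stainless drip rack: tray 130 x 360 mm and 16 mm high with its lip, two posts and a crossbar (z 225 mm, 40 mm behind the origin) that carries three hooks. Origin: on the table under it; its x points away from the hooks' tips, so the hooks point along its -x (roughly to the robot), its y runs along the crossbar, z up.
- hook_0 (a point): seat (lowest part, centre of the rod) of hook 0 of the drip rack, at its y = -105 mm, 215 mm above the table: an 8 mm rod from the crossbar, a level seat 20 mm long, then an upturned tip ending 30 mm in front of the seat's centre, its top 22 mm above it. Axes as the rack's.
- hook_1 (a point): seat (lowest part, centre of the rod) of hook 1 of the drip rack, at its y = 0 mm, 215 mm above the table: an 8 mm rod from the crossbar, a level seat 20 mm long, then an upturned tip ending 30 mm in front of the seat's centre, its top 22 mm above it. Axes as the rack's.
- hook_2 (a point): seat (lowest part, centre of the rod) of hook 2 of the drip rack, at its y = 105 mm, 215 mm above the table: an 8 mm rod from the crossbar, a level seat 20 mm long, then an upturned tip ending 30 mm in front of the seat's centre, its top 22 mm above it. Axes as the rack's.
- plate: loose flat round aluminium-grey plate, 160 mm across, 6 mm thick, 0.9 kg, dark rings turned in its face. Origin: centre of its underside.
- cog_68: black 16-tooth bicycle cog lying flat, a disc 68 mm across over its teeth and 8 mm thick, with a black bore; grip it across its rim at any yaw; may be absent. Origin: centre of its underside, z up.
- cog_62: silver 14-tooth bicycle cog lying flat, a disc 62 mm across over its teeth and 8 mm thick, with a black bore; grip it across its rim at any yaw; may be absent. Origin: centre of its underside, z up.
- cog_56: gold 13-tooth bicycle cog lying flat, a disc 56 mm across over its teeth and 8 mm thick, with a black bore; grip it across its rim at any yaw; may be absent. Origin: centre of its underside, z up.
- cog_50: blue 12-tooth bicycle cog lying flat, a disc 50 mm across over its teeth and 8 mm thick, with a black bore; grip it across its rim at any yaw; may be absent. Origin: centre of its underside, z up.
- cog_44: copper-red 10-tooth bicycle cog lying flat, a disc 44 mm across over its teeth and 8 mm thick, with a black bore; grip it across its rim at any yaw; may be absent. Origin: centre of its underside, z up.
- washer_dish: small glass dish of washers, 80 mm across, 34 mm high; bystander. Origin: centre of its underside.

How it is judged:
By the outcome, as a careful person would: the job done as asked, in the order asked, and still so for the second after the job is handed in, with the robot touching nothing.
Of basket_a, basket_b, basket_c only 2 to 3 are there at a start; the rules pass over those that are not, and their reading is None.
Of cog_68, cog_62, cog_56, cog_50, cog_44 only 4 to 5 are there at a start; the rules pass over those that are not, and their reading is None.
At some moment in a run one of cog_68, cog_62, cog_56, cog_50, cog_44 may be knocked a few centimetres aside while the robot is not near it.
It also fails if it takes over 210 s, if anything falls off the work surface, if the arm or the gripper's body presses on something with over 40 N, if the wrist force passes 120 N, or if a joint passes its speed limit or range.

### The arm

A 6-joint arm with a two-finger parallel gripper is mounted at the origin on the work surface. World frame = base frame: x ahead of the robot, y to its left, z up, the work surface at z = 0. Lengths are in mm, angles in rad, forces in N, time in s.
With the tool pointing down it reaches from about 400 to 925 mm from the base axis. Payload 12.5 kg.
Tool frame: the origin (TCP) lies at the very end of the fingers, on their centre line; the grasp point (between the pads) lies env.grip_point_offset behind it (env.grip_point_offset is the distance from the TCP to the grasp point, in mm); y points along the fingers, z is the direction in which the jaws open and shut, and the axes are right-handed (so a half turn about y gives the same grasp; the last joint's range is limited). The gripper opens to 95 mm and grips with 3 to 60 N. Pads are 20 mm wide; open, the fingers measure 119 mm over their backs; the gripper's body (75 mm by 180 mm) begins 59 mm behind the grasp point.
Start: joints at [1.077, 0.491, 1.559, -0, 1.092, -0.106], TCP at [236.332, 578.616, 190.761] pointing down, gripper open.
Joint ranges: [-3.1, 3.1], [-0.84, 2.19], [0.05, 2.79], [-1.13, 4.28], [0.06, 2.93], [-2.69, 2.69]. Speed limits (rad/s): [2.22, 2.22, 2.79, 3.14, 3.14, 3.14].

### API

Orientations are given as [roll, pitch, yaw] about the fixed x, y, z axes, in that order (R = Rz(yaw) Ry(pitch) Rx(roll)).
In Python, from cell import readout, read_camera, env, nets gives the robot as it stands.
- The arm moves only by the tool apply_moves, never from a script. Its argument "increments" is a list of rows, each a list of 3 entries, a list of its own where there are three numbers: the shift along the tool's x, y, z in cm, then the turn, a rotation vector about the tool's x, y, z in degrees, then the finger opening in cm, from 0 to 9.51. A call has exactly 5 rows; each row shifts and turns the pose as measured when the row begins, along the tool's axes as they then stand; what a row does not reach is not made up. A row lasts 1/8 s, in which the tool goes at most 62.5 mm and 10.7 degrees, less where a joint would pass 70% of its speed; a pose out of reach is approached as far as the arm can. A call with a gripper value outside its range is refused whole. The fingers move at their own pace and stop on an object; the grip force is fixed at half the most. Time passes only in rows, so rows that do not move let the fingers close, or fill a call up. It gives the time, the measured TCP pose, the force and the opening at its end, in the units of the state.
- readout.state(): the state, without advancing time (a new reading comes with each control period).
- read_camera(name): name is "scene" or "side" or "wrist"; returns a dict with "img" (384x512x3 uint8, red, green, blue), "vfov" (degrees; the focal length in pixels is half the picture's height over the tangent of half this angle, whatever the lens; pixels are square), "cx", "cy" (the principal point, pixels), "rvec" (rotation vector, rad) and "tvec" (3), from world to camera coordinates, as OpenCV has them; the wrist camera has in their place "mount" (4x4, takes a point from camera to tool coordinates, whose origin is the TCP and whose axes are the tool frame's). Camera axes: x right, y down, z forward; pixel columns grow to the right and rows downward; lengths in mm; the calibration is good to about 2 mm. A picture is of the moment at which its call begins: read the wrist's pose just before it. There is no depth.
- env.job_done(): hands the job in, once; it reports no verdict.
Trained networks look in a picture, given as the dict that the camera call returned (one of the last four; its "shot" number tells which), for a name from the list of things; names that differ only in an ending like _2 or _b are one class to them, and where a whole thing is asked for, a point or a joint stands for the part that bears it (a point fixed in the world has none). Each returns a list of dicts, best first, with "confidence" (0 to 1); they miss things now and then, are a little off and sometimes report something else, mostly with a low value. They report only what shows in the picture. A call takes as long as a camera call.
- nets.look_for(picture, thing): "point" ([x, y, z] in mm, in the coordinates of the camera as it stood for that picture, good to about 4 mm: the middle of the surface that is visible of it).
- nets.mark_of(picture, thing): "point" ([x, y, z] in mm, in the coordinates of the camera as it stood for that picture, good to about 4 mm: a listed point, or the origin of a listed thing).
The state is a dict: "t": time; "joints": joint angles; "qvel": joint speeds; "tau": joint torques, N m; "eef_pos": TCP position; "tcp_rot": TCP orientation; "ft_force": force on the tool from outside, world axes, zero at the start; "moment": the same for the moment, N m; "opening": opening from 0.0 (shut) to 1.0 (fully open).
Only numpy, scipy, OpenCV 4.12 (cv2) and the standard library are available. Lean on these libraries where they do the work, as an engineer would, in place of code of your own. Each camera call takes 0.05 s, during which the arm holds its last target. There are 200 camera calls.

## Working session

There is one attempt and no reset: what is moved stays moved. The work goes in short steps, Python scripts to look and compute and a tool call to move; the robot and the scene stay as the last step left them, time stands still between calls to the robot, and variables do not carry over. Pictures are saved under pics/ and viewed, about 12 in all and at most 16, crops included, and the job is handed in when it is done.

Besides the shell and the picture viewer there is one more tool, called by a JSON object that holds its "api" and its "payload", one argument or row to a line. apply_moves: Moves the arm, as the interface text tells. Its arguments: {"type":"object","properties":{"increments":{"type":"array"}},"required":["increments"]}

```bash
mkdir -p pics; ls
cat > h.py <<'E'
import numpy as np, cv2
from scipy.spatial.transform import Rotation as R
from cell import readout, read_camera, env, nets
def tool():
    s=readout.state(); T=np.eye(4); T[:3,:3]=R.from_euler('xyz',s['tcp_rot']).as_matrix(); T[:3,3]=s['eef_pos']; return T
def cam(name):
    T=tool(); p=read_camera(name)
    if name=='wrist': W=T@np.array(p['mount'])
    else:
        M=np.eye(4); M[:3,:3]=cv2.Rodrigues(np.array(p['rvec'],float))[0]; M[:3,3]=np.ravel(p['tvec']); W=np.linalg.inv(M)
    return p,W
def world(W,pt): return (W@np.r_[pt,1])[:3]
def f(p): return p['img'].shape[0]/2/np.tan(np.radians(p['vfov'])/2)
def ray(p,W,u,v,z):
    d=W[:3,:3]@np.array([(u-p['cx'])/f(p),(v-p['cy'])/f(p),1]); return W[:3,3]+d*(z-W[2,3])/d[2]
def proj(p,W,X):
    c=np.linalg.inv(W)@np.r_[X,1]; return c[:2]/c[2]*f(p)+[p['cx'],p['cy']]
def save(p,n,s=1): cv2.imwrite('pics/'+n+'.png',cv2.resize(p['img'][:,:,::-1],None,fx=s,fy=s,interpolation=cv2.INTER_CUBIC))
def find(p,W,names,fn='mark_of',k=4,mc=.2):
    for n in names:
        for d in getattr(nets,fn)(p,n)[:k]:
            if d['confidence']>mc: print(n,fn,round(d['confidence'],2),world(W,d['point']).round(0))
E
python3 - <<'E'
from h import *
print(readout.state(), env.grip_point_offset)
for c in ['scene','side']:
    p,W=cam(c); print(c,p['vfov'],W[:3,3].round(),W[:3,2].round(2)); save(p,c+'0')
    find(p,W,['can_a','loop_a','basket_a','drip_rack','hook_0','hook_1','hook_2','plate','cog_68','cog_62','cog_56','cog_50','cog_44','washer_dish'])
E
```

```text
pics
{'t': 0.0, 'joints': array([ 1.07743617e+00,  4.91559031e-01,  1.55943397e+00, -1.49929470e-05,
        1.09166060e+00, -1.05608613e-01]), 'qvel': array([ 0.0003867 , -0.00039441, -0.00037995,  0.00053595,  0.00104552,
       -0.00064832]), 'tau': array([-1.90849998e-03, -6.12639213e+01, -2.58175832e+01,  6.91884826e-02,
        4.82149317e-02, -1.60582217e-04]), 'eef_pos': array([236.18531422, 578.38342964, 190.16741065]), 'tcp_rot': array([-1.57185277e+00,  9.86139397e-05, -3.87744680e-01]), 'ft_force': array([0.6430239 , 0.03829646, 0.9473232 ]), 'moment': array([ 0.01902625,  0.00023884, -0.00639027]), 'opening': 0.9994851997947257} 18.8
scene 57.44630271650922 [1010.  484. 1085.] [-0.43 -0.43 -0.8 ]
can_a mark_of 0.75 [502. 395.   4.]
can_a mark_of 0.74 [625.  32. 218.]
can_a mark_of 0.73 [448. 272.   1.]
can_a mark_of 0.63 [568. 266.   3.]
loop_a mark_of 0.85 [505. 391. 119.]
loop_a mark_of 0.64 [571. 257. 114.]
loop_a mark_of 0.52 [450. 278. 115.]
basket_a mark_of 0.73 [446. 276.   8.]
basket_a mark_of 0.59 [570. 260.  10.]
basket_a mark_of 0.58 [508. 389.  11.]
drip_rack
[... 2389 characters left out ...]
8. -378.   -0.]
cog_62 mark_of 0.93 [ 477. -419.    1.]
cog_62 mark_of 0.78 [ 577. -347.    2.]
cog_62 mark_of 0.55 [ 486. -249.    0.]
cog_62 mark_of 0.54 [ 388. -378.   -0.]
cog_56 mark_of 0.93 [ 477. -419.    1.]
cog_56 mark_of 0.78 [ 577. -347.    2.]
cog_56 mark_of 0.55 [ 486. -249.    0.]
cog_56 mark_of 0.54 [ 388. -378.   -0.]
cog_50 mark_of 0.93 [ 477. -419.    1.]
cog_50 mark_of 0.78 [ 577. -347.    2.]
cog_50 mark_of 0.55 [ 486. -249.    0.]
cog_50 mark_of 0.54 [ 388. -378.   -0.]
cog_44 mark_of 0.93 [ 477. -419.    1.]
cog_44 mark_of 0.78 [ 577. -347.    2.]
cog_44 mark_of 0.55 [ 486. -249.    0.]
cog_44 mark_of 0.54 [ 388. -378.   -0.]
washer_dish mark_of 0.58 [ 652. -449.   -3.]
```

View pics/scene0.png

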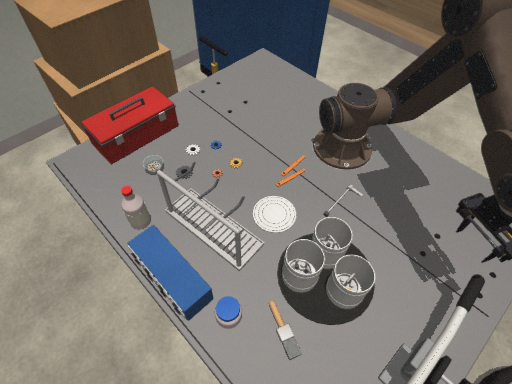

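View pics/side0.png

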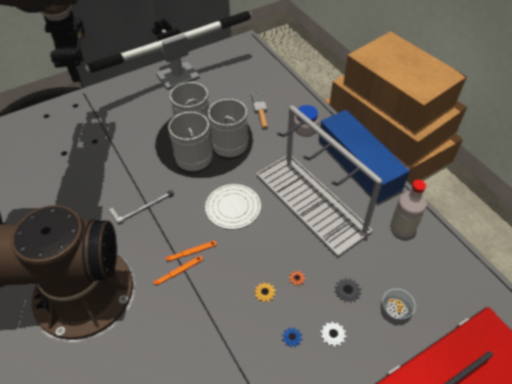

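```bash
cat >> h.py <<'E'
def go(x,y,z,yaw,T=None):
    """print tool-frame delta (cm), rotvec (deg) from T (default: now) to upright pose at TCP x,y,z,yaw; returns target T"""
    T=tool() if T is None else T
    G=np.eye(4); G[:3,:3]=R.from_euler('xyz',[-np.pi/2,0,yaw]).as_matrix(); G[:3,3]=[x,y,z]
    d=T[:3,:3].T@(G[:3,3]-T[:3,3])/10; r=np.degrees(R.from_matrix(T[:3,:3].T@G[:3,:3]).as_rotvec())
    n=max(np.linalg.norm(d)/6.0,np.linalg.norm(r)/10.4)
    print('->',[x,y,z,round(yaw,3)],'d',d.round(2),'r',r.round(1),'rows>=%.1f'%n, 'per row/5',(d/5).round(2),(r/5).round(2)); return G
E
python3 - <<'E'
from h import *
p,W=cam('wrist'); print(p['vfov'],np.round(p['mount'],2)); save(p,'w0')
T=go(236,578,340,-.388); T=go(505,310,340,-.388,T); T=go(505,310,340,-.388+np.pi/2,T)
E
```

```text
65.17241746986382 [[   0.      0.96    0.27  -75.22]
 [  -0.     -0.27    0.96 -194.17]
 [   1.     -0.      0.      0.46]
 [   0.      0.      0.      1.  ]]
-> [236, 578, 340, -0.388] d [ -0.   -14.93  -0.07] r [-0.  0.  0.] rows>=2.5 per row/5 [-0.   -2.99 -0.01] [-0.  0.  0.]
-> [505, 310, 340, -0.388] d [ 35.04  -0.   -14.63] r [0. 0. 0.] rows>=6.3 per row/5 [ 7.01 -0.   -2.93] [0. 0. 0.]
-> [505, 310, 340, 1.183] d [0. 0. 0.] r [ -0. -90.   0.] rows>=8.7 per row/5 [0. 0. 0.] [ -0. -18.   0.]
```

{"api": "apply_moves", "payload": {
  "increments": [
    [[0,-4,0],[0,0,0],9.5],
    [[0,-4,0],[0,0,0],9.5],
    [[5,0,-2],[0,0,0],9],
    [[5,0,-2],[0,0,0],8],
    [[5,0,-2],[0,0,0],7]
  ]
}}

```text
t: 2.17
eef_pos: [353.2, 465.7, 273.1]
tcp_rot: [-1.571, -0.001, -0.382]
ft_force: [0.8, 0.3, 0.4]
opening: 0.797
```

{"api": "apply_moves", "payload": {
  "increments": [
    [[5,0,-2],[0,0,0],6],
    [[5,0,-2],[0,0,0],5.5],
    [[5,0,-2],[0,0,0],5.5],
    [[5,0,-2],[0,0,0],5.5],
    [[0,0,0],[0,0,0],5.5]
  ]
}}

```text
t: 2.8
eef_pos: [515.6, 309.1, 273.5]
tcp_rot: [-1.57, -0.001, -0.385]
ft_force: [0.4, -0.0, 0.8]
opening: 0.58
```

Run:
```python
from h import *
print(readout.state()['eef_pos'].round(1),readout.state()['tcp_rot'].round(3),readout.state()['opening'])
p,W=cam('wrist'); save(p,'w1',1.5)
find(p,W,['can_a','loop_a','basket_a'],k=3)
```

```text
[515.6 309.1 273.5] [-1.57e+00 -1.00e-03 -3.85e-01] 0.5796627310813435
can_a mark_of 0.68 [570. 265.   7.]
loop_a mark_of 0.84 [448. 275. 116.]
loop_a mark_of 0.72 [574. 261. 117.]
loop_a mark_of 0.72 [505. 394. 119.]
basket_a mark_of 0.69 [573. 264.  10.]
basket_a mark_of 0.68 [451. 276.  12.]
basket_a mark_of 0.58 [508. 390.  14.]
```

View pics/w1.png

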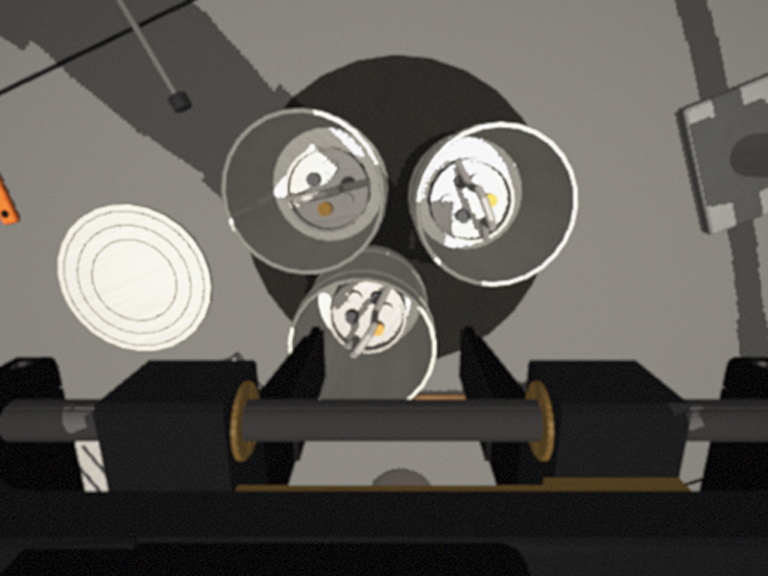

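Run:
```python
from h import *
p,W=cam('wrist'); im=p['img'][:,:,::-1]
t=[]
for c in [(217,128),(313,135),(244,210)]:
    x,y=c; k=im[y-45:y+45,x-35:x+35]; print(x-35,y-45); t.append(cv2.resize(k,None,fx=3.7,fy=3.7*1.7/1.7,interpolation=cv2.INTER_CUBIC))
cv2.imwrite('pics/w1c.png',np.hstack(t))
for X in [(448,275,116),(505,394,116),(574,261,116)]: print(proj(p,W,np.array(X)))
```

```text
182 83
278 90
209 165
[209.44252875 133.19975104]
[323.01386375 140.74815611]
[240.69593077 231.26066845]
```

View pics/w1c.png

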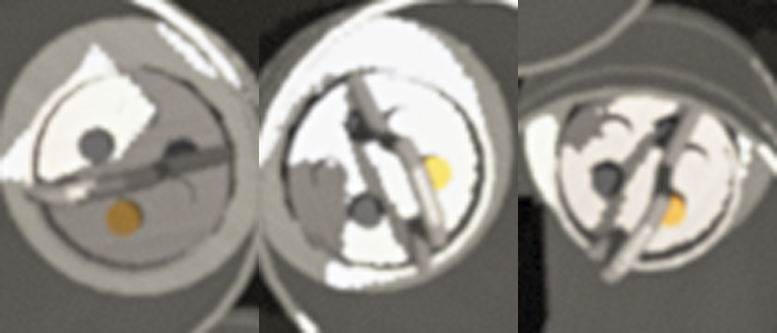

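Run:
```python
from h import *
p,W=cam('wrist')
O=[(182,83,0),(278,90,259),(209,165,518)]
L=[[(50,190),(150,175)],[(402,150),(437,238)],[(668,170),(615,265)]]
F=[[(38,188),(222,158)],[(357,85),(420,265)],[(685,110),(597,245)]]
for o,l,f_ in zip(O,L,F):
  for pts,z in((l,114),(f_,51)):
    a,b=[ray(p,W,(u-o[2])/3.7+o[0],v/3.7+o[1],z) for u,v in pts]
    d=b-a; print(z,((a+b)/2).round(1),'len',np.linalg.norm(d).round(1),'tool yaw(mod180)',(np.degrees(np.arctan2(d[1],d[0]))-90)%180)
```

```text
114 [446.9 274.7 114. ] len 31.9 tool yaw(mod180) 166.5438146437117
51 [448.6 274.6  51. ] len 69.1 tool yaw(mod180) 167.24364763328947
114 [506.5 392.1 114. ] len 30.4 tool yaw(mod180) 92.65631524007955
51 [507.6 392.8  51. ] len 71.2 tool yaw(mod180) 90.04168150896933
114 [566.3 266.5 114. ] len 39.4 tool yaw(mod180) 39.9357736855404
51 [572.6 259.5  51. ] len 67.3 tool yaw(mod180) 35.91365890702593
```

Run:
```python
from h import *
T=go(448,275,180,np.radians(-13))
```

```text
-> [448, 275, 180, np.float64(-0.227)] d [-4.62  9.39 -5.89] r [-0.1 -8.8  0.1] rows>=2.0 per row/5 [-0.92  1.88 -1.18] [-0.02 -1.75  0.02]
```

{"api": "apply_moves", "payload": {
  "increments": [
    [[-1.5,2,-2],[0,-3,0],5.5],
    [[-1.5,2,-2],[0,-3,0],5.5],
    [[-1.4,2,-1.8],[0,-2.8,0],5.5],
    [[0,2,0],[0,0,0],5.5],
    [[0,1,0],[0,0,0],5.5]
  ]
}}

```text
t: 3.72
eef_pos: [448.0, 274.8, 182.9]
tcp_rot: [-1.567, -0.004, -0.213]
ft_force: [-0.4, 0.2, -0.8]
opening: 0.577
```

```bash
cat >> h.py <<'E'
def chk(n,names,fn='mark_of',k=4,s=1.5,mc=.3):
    s_=readout.state(); print(s_['t'],s_['eef_pos'].round(1),s_['tcp_rot'].round(3),(s_['opening']*95).round(1),s_['joints'][5].round(2))
    p,W=cam('wrist'); save(p,n,s); find(p,W,names,fn,k,mc); return p,W
E
python3 - <<'E'
from h import *
chk('w2',['loop_a','can_a'])
go(448,275,78,np.radians(-13))
E
```

```text
Traceback (most recent call last):
  File "h.py", line 31, in chk
    s_=readout.state(); print(s_['t'],s_['eef_pos'].round(1),s_['tcp_rot'].round(3),(s_['opening']*95).round(1),s_['joints'][5].round(2))
                                                                                    ^^^^^^^^^^^^^^^^^^^^^^^^
AttributeError: 'float' object has no attribute 'round'
```

```bash
sed -i "s/(s_\['opening'\]\*95).round(1)/round(s_['opening']*95,1)/" h.py
python3 - <<'E'
from h import *
chk('w2',['loop_a','can_a'])
go(448,275,78,np.radians(-13))
E
```

```text
3.725 [448.  274.8 182.9] [-1.567 -0.004 -0.213] 54.8 -0.93
loop_a mark_of 0.78 [504. 396. 119.]
loop_a mark_of 0.68 [446. 275. 116.]
loop_a mark_of 0.63 [572. 262. 113.]
can_a mark_of 0.87 [501. 395.   2.]
can_a mark_of 0.69 [571. 264.   6.]
-> [448, 275, 78, np.float64(-0.227)] d [-0.11 10.55 -0.03] r [-0.2  0.7  0.3] rows>=1.8 per row/5 [-0.02  2.11 -0.01] [-0.04  0.15  0.05]
```

View pics/w2.png

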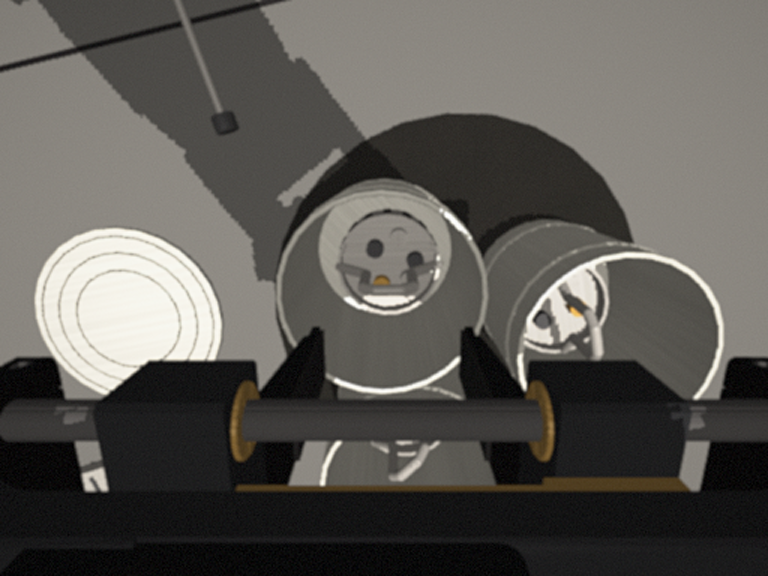

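{"api": "apply_moves", "payload": {
  "increments": [
    [[0,3,0],[0,0.5,0],5.5],
    [[0,3,0],[0,0,0],5.5],
    [[0,2.5,0],[0,0,0],5.5],
    [[0,1.5,0],[0,0,0],5.5],
    [[0,0.5,0],[0,0,0],5.5]
  ]
}}

```text
t: 4.5
eef_pos: [452.7, 277.6, 79.7]
tcp_rot: [-1.562, -0.011, -0.222]
ft_force: [0.6, 0.1, -0.8]
opening: 0.58
```

{"api": "apply_moves", "payload": {
  "increments": [
    [[0,0,0],[0,0,0],4.5],
    [[0,0,0],[0,0,0],3],
    [[0,0,0],[0,0,0],3],
    [[0,0,0],[0,0,0],3],
    [[0,0,0],[0,0,0],3]
  ]
}}

```text
t: 5.12
eef_pos: [453.5, 278.0, 81.6]
tcp_rot: [-1.56, -0.013, -0.222]
ft_force: [-0.4, -0.0, -2.4]
opening: 0.387
```

Run:
```python
from h import *
chk('w3',[]); print(readout.state()['ft_force'])
T=tool();p=T[:3,3]
yh=.107
T=go(p[0],p[1],260,np.radians(-13))
T=go(548,-182,260,yh,T)
```

```text
5.125 [453.5 278.   81.6] [-1.56  -0.013 -0.222] 36.7 -0.92
[ 0.25670623 -0.44834644 -2.30815053]
-> [np.float64(453.45981222047), np.float64(278.0118535746534), 260, np.float64(-0.227)] d [  0.24 -17.84   0.19] r [-0.6  0.3  0.8] rows>=3.0 per row/5 [ 0.05 -3.57  0.04] [-0.12  0.06  0.15]
-> [548, -182, 260, 0.107] d [ 19.56  -0.   -42.7 ] r [ -0.  -19.1   0. ] rows>=7.8 per row/5 [ 3.91 -0.   -8.54] [-0.   -3.83  0.  ]
```

{"api": "apply_moves", "payload": {
  "increments": [
    [[0,-1.5,0],[-0.5,0,0.7],3],
    [[0,-3.5,0],[0,0,0],3],
    [[0,-4.5,0],[0,0,0],3],
    [[0,-4.5,0],[0,0,0],3],
    [[0,-4,0],[0,0,0],3]
  ]
}}

```text
t: 5.8
eef_pos: [451.7, 277.1, 263.7]
tcp_rot: [-1.574, 0.006, -0.222]
ft_force: [1.6, 0.8, -2.1]
opening: 0.384
```

Run:
```python
from h import *
chk('w3',['loop_a']); print(readout.state()['ft_force'])
T=go(548,-182,255,.107)
p,W=cam('side'); save(p,'s1',1.5)
```

```text
5.8 [451.7 277.1 263.7] [-1.574  0.006 -0.222] 36.4 -0.92
loop_a mark_of 0.71 [574. 262. 119.]
loop_a mark_of 0.64 [504. 394. 117.]
loop_a mark_of 0.62 [446. 280. 300.]
[-0.43723089  0.28769564 -3.3386014 ]
-> [548, -182, 255, 0.107] d [ 19.37   1.05 -42.77] r [ -0.1 -18.8  -0. ] rows>=7.8 per row/5 [ 3.87  0.21 -8.55] [-0.01 -3.77 -0.  ]
```

View pics/s1.png

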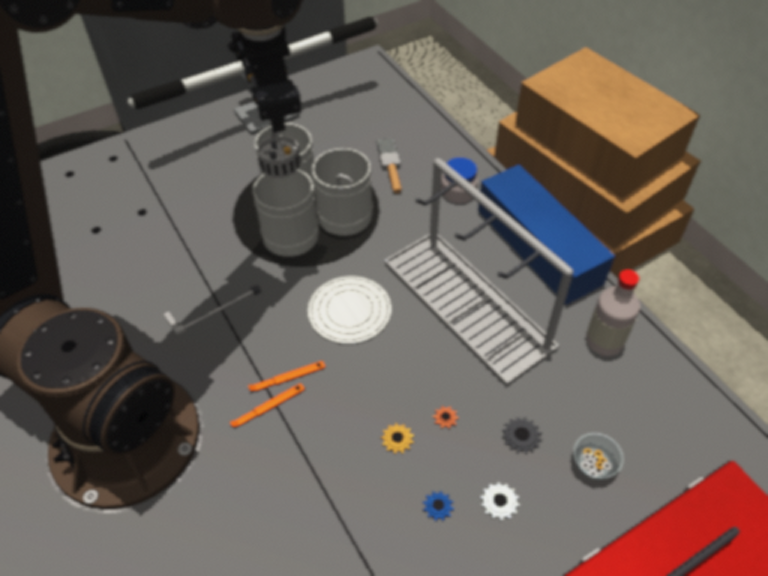

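{"api": "apply_moves", "payload": {
  "increments": [
    [[0,0,0],[0,-9.4,0],3],
    [[0,0,0],[0,-9.4,0],3],
    [[0.3,0,-3.5],[0,0,0],3],
    [[0.5,0,-5.5],[0,0,0],3],
    [[0.5,0,-5.5],[0,0,0],3]
  ]
}}

```text
t: 6.58
eef_pos: [479.4, 133.2, 255.3]
tcp_rot: [-1.572, 0.015, 0.123]
ft_force: [1.0, 0.3, -2.9]
opening: 0.383
```

{"api": "apply_moves", "payload": {
  "increments": [
    [[0.5,0,-5.5],[0,0,0],3],
    [[0.5,0,-5.5],[0,0,0],3],
    [[0.5,0,-5.5],[0,0,0],3],
    [[0.5,0.3,-5.5],[0,0,0],3],
    [[0.5,0.5,-5],[0,0,0],3]
  ]
}}

```text
t: 7.2
eef_pos: [535.0, -140.3, 238.6]
tcp_rot: [-1.569, 0.026, 0.123]
ft_force: [0.3, 0.9, -1.8]
opening: 0.384
```

Run:
```python
from h import *
p,W=chk('w4',['hook_0','loop_a']); print(readout.state()['ft_force'])
T=go(548,-182,235,.107)
```

```text
7.2 [ 535.  -140.3  238.6] [-1.569  0.026  0.123] 36.4 -2.06
hook_0 mark_of 0.89 [624.  33. 216.]
hook_0 mark_of 0.48 [ 396. -242.   -2.]
loop_a mark_of 0.75 [ 531. -137.  276.]
loop_a mark_of 0.72 [ 391. -374.    0.]
loop_a mark_of 0.68 [ 487. -250.    2.]
[-0.76493773  0.50071416 -2.8441097 ]
-> [548, -182, 235, 0.107] d [ 0.82  0.26 -4.3 ] r [-0.2  0.8 -1.6] rows>=0.7 per row/5 [ 0.16  0.05 -0.86] [-0.03  0.15 -0.31]
```

View pics/w4.png

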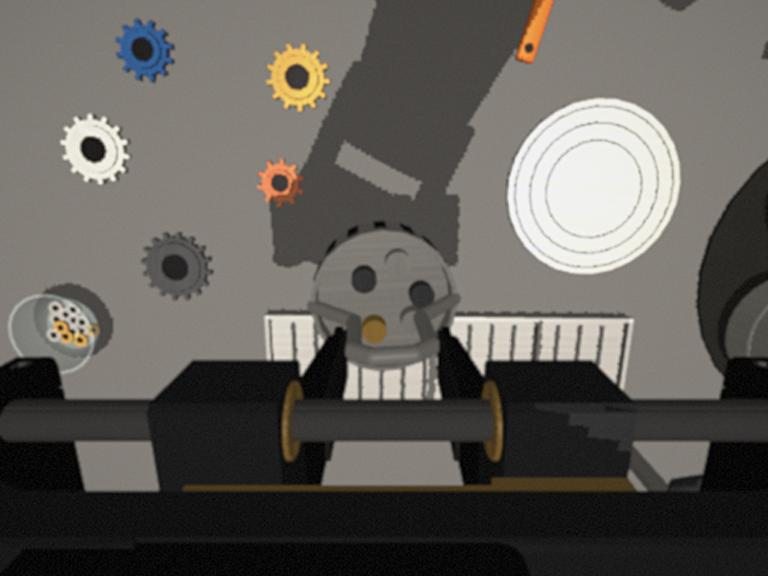

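Run:
```python
from h import *
T=go(583,-183,217,.110)
T=go(654,-175,217,.110,T)
```

```text
-> [583, -183, 217, 0.11] d [ 4.33  1.96 -4.83] r [-0.2  0.6 -1.6] rows>=1.1 per row/5 [ 0.87  0.39 -0.97] [-0.03  0.12 -0.31]
-> [654, -175, 217, 0.11] d [ 7.14 -0.    0.02] r [0. 0. 0.] rows>=1.2 per row/5 [ 1.43 -0.    0.  ] [0. 0. 0.]
```

{"api": "apply_moves", "payload": {
  "increments": [
    [[1,0.5,-1.5],[0,0.6,-1.6],3],
    [[1,0.5,-1.5],[0,0,0],3],
    [[1.2,0.5,-1.5],[0,0,0],3],
    [[1.2,0.4,-0.4],[0,0,0],3],
    [[0,0,0],[0,0,0],3]
  ]
}}

```text
t: 7.98
eef_pos: [587.0, -184.3, 214.9]
tcp_rot: [-1.566, 0.0, 0.112]
ft_force: [-0.2, 0.4, -2.4]
opening: 0.383
```

Run:
```python
from h import *
p,W=chk('w4',['loop_a'])
T=go(654,-175,217,.110)
t=[]
for c in ['scene','side']:
    p,W=cam(c); find(p,W,['loop_a','hook_0'],k=3); a=proj(p,W,np.array([620,-180,235.])).astype(int)
    print(c,a); x,y=a; x=min(max(x,40),472); t.append(cv2.resize(p['img'][y-50:y+50,x-40:x+40,::-1],None,fx=5,fy=5,interpolation=cv2.INTER_CUBIC))
cv2.imwrite('pics/c1.png',np.hstack(t))
```

```text
7.975 [ 587.  -184.3  214.9] [-1.566  0.     0.112] 36.4 -2.1
loop_a mark_of 0.97 [ 581. -182.  250.]
-> [654, -175, 217, 0.11] d [ 6.83 -0.15  0.14] r [-0.3  0.1  0. ] rows>=1.1 per row/5 [ 1.37 -0.03  0.03] [-0.05  0.02  0.  ]
loop_a mark_of 0.77 [ 580. -182.  251.]
loop_a mark_of 0.73 [572. 259. 117.]
loop_a mark_of 0.73 [504. 393. 116.]
hook_0 mark_of 0.94 [627.  35. 215.]
hook_0 mark_of 0.63 [ 582. -180.  254.]
hook_0 mark_of 0.61 [ 646. -175.  218.]
scene [194 161]
loop_a mark_of 0.85 [ 583. -184.  252.]
loop_a mark_of 0.45 [502. 388. 120.]
loop_a mark_of 0.41 [576. 260. 114.]
hook_0 mark_of 0.95 [625.  32. 218.]
hook_0 mark_of 0.78 [636. -76. 214.]
side [331 182]
```

View pics/c1.png

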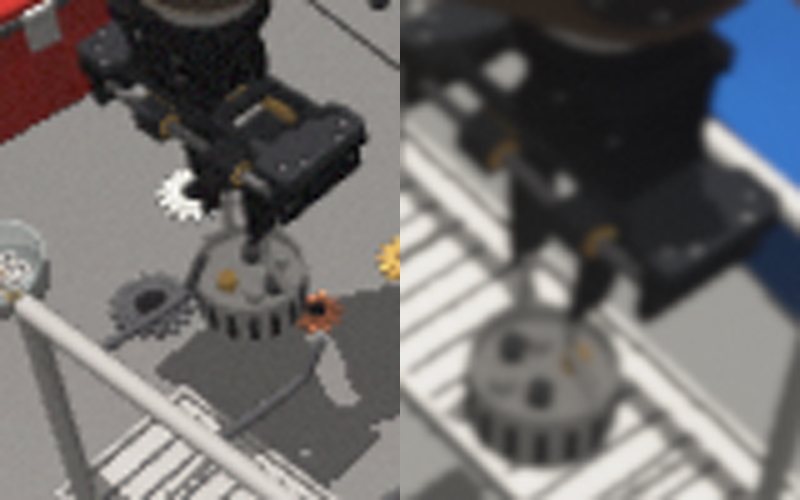

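{"api": "apply_moves", "payload": {
  "increments": [
    [[0,-0.6,0],[-0.3,0,0],3],
    [[1.5,0,0],[0,0,0],3],
    [[1.8,0,0],[0,0,0],3],
    [[1.8,0,0],[0,0,0],3],
    [[1.2,0,0],[0,0,0],3]
  ]
}}

```text
t: 9.0
eef_pos: [652.8, -176.8, 223.9]
tcp_rot: [-1.574, -0.003, 0.111]
ft_force: [-0.6, 1.0, -2.3]
opening: 0.383
```

Run:
```python
from h import *
p,W=chk('w4',['loop_a']);print(readout.state()['ft_force'])
T=go(656,-175,186,.110)
t=[]
for c in ['scene','side']:
    p,W=cam(c); find(p,W,['loop_a','hook_0'],k=3)
```

```text
9.0 [ 652.8 -176.8  223.9] [-1.574 -0.003  0.111] 36.3 -2.04
loop_a mark_of 0.71 [ 648. -174.  260.]
[-0.27781748  1.03049881 -1.87490986]
-> [656, -175, 186, 0.11] d [0.34 3.76 0.15] r [0.2 0.1 0.2] rows>=0.6 per row/5 [0.07 0.75 0.03] [0.03 0.02 0.04]
loop_a mark_of 0.84 [503. 391. 116.]
loop_a mark_of 0.78 [ 648. -173.  260.]
loop_a mark_of 0.47 [571. 259. 115.]
hook_0 mark_of 0.96 [628.  35. 216.]
hook_0 mark_of 0.64 [ 647. -174.  217.]
hook_0 mark_of 0.58 [638. -73. 216.]
loop_a mark_of 0.72 [ 651. -178.  260.]
loop_a mark_of 0.52 [577. 259. 114.]
loop_a mark_of 0.38 [505. 391. 120.]
hook_0 mark_of 0.95 [ 653. -179.  211.]
hook_0 mark_of 0.84 [624.  29. 213.]
hook_0 mark_of 0.62 [635. -71. 216.]
```

{"api": "apply_moves", "payload": {
  "increments": [
    [[0.1,0.8,0.1],[0.2,0,0],3],
    [[0.1,0.9,0],[0,0,0],3],
    [[0,0.8,0],[0,0,0],3],
    [[0,0.6,0],[0,0,0],3],
    [[0,0.3,0],[0,0,0],3]
  ]
}}

```text
t: 10.02
eef_pos: [652.5, -176.1, 187.8]
tcp_rot: [-1.57, -0.003, 0.11]
ft_force: [0.4, -0.4, -1.9]
opening: 0.387
```

Run:
```python
from h import *
p,W=chk('w4',['loop_a']);print(readout.state()['ft_force'])
T=go(656,-175,186,.110)
```

```text
10.025 [ 652.5 -176.1  187.8] [-1.57  -0.003  0.11 ] 36.7 -2.04
loop_a mark_of 0.65 [ 649. -175.  225.]
[ 0.60160499  0.37139788 -2.297112  ]
-> [656, -175, 186, 0.11] d [0.36 0.2  0.07] r [-0.1  0.   0.1] rows>=0.1 per row/5 [0.07 0.04 0.01] [-0.01  0.    0.03]
```

{"api": "apply_moves", "payload": {
  "increments": [
    [[0,0.15,0],[0,0,0],3],
    [[0,0.15,0],[0,0,0],3],
    [[0,0,0],[0,0,0],3],
    [[0,0,0],[0,0,0],3],
    [[0,0,0],[0,0,0],3]
  ]
}}

```text
t: 10.75
eef_pos: [652.8, -176.2, 185.7]
tcp_rot: [-1.57, -0.004, 0.11]
ft_force: [-0.3, 0.7, -2.2]
opening: 0.385
```

{"api": "apply_moves", "payload": {
  "increments": [
    [[0,0.15,0],[0,0,0],3],
    [[0,0.15,0],[0,0,0],3],
    [[0,0.15,0],[0,0,0],3],
    [[0,0,0],[0,0,0],3],
    [[0,0,0],[0,0,0],3]
  ]
}}

```text
t: 11.38
eef_pos: [653.2, -176.3, 185.4]
tcp_rot: [-1.572, -0.008, 0.11]
ft_force: [-0.3, 0.3, -1.0]
opening: 0.384
```

{"api": "apply_moves", "payload": {
  "increments": [
    [[0,0,0],[0,0,0.3],4],
    [[0,0,0],[0,0,0],4.5],
    [[0,0,0],[0,0,0],5.2],
    [[0,0,0],[0,0,0],5.5],
    [[0,0,0],[0,0,0],5.5]
  ]
}}

```text
t: 12.0
eef_pos: [653.7, -176.4, 185.1]
tcp_rot: [-1.573, -0.003, 0.11]
ft_force: [1.1, 0.2, -0.2]
opening: 0.575
```

{"api": "apply_moves", "payload": {
  "increments": [
    [[0,-1,0],[0,0,0],5.5],
    [[0,-2,0],[0,0,0],5.5],
    [[0,-3,0],[0,0,0],5.5],
    [[0,-3,0],[0,0,0],5.5],
    [[0,-3,0],[0,0,0],5.5]
  ]
}}

```text
t: 12.62
eef_pos: [652.8, -176.0, 309.3]
tcp_rot: [-1.571, -0.0, 0.11]
ft_force: [0.2, -0.0, -0.3]
opening: 0.581
```

Run:
```python
from h import *
s=readout.state();print(s['eef_pos'],s['opening'])
for c in ['scene','side']:
    p,W=cam(c); find(p,W,['loop_a','basket_a'],k=3)
T=tool()
T=go(575,262,275,np.radians(38),T)
T=go(575,262,79,np.radians(38),T)
```

```text
[ 652.75125611 -176.03297824  309.32742095] 0.5805599524037897
loop_a mark_of 0.68 [ 648. -170.  223.]
loop_a mark_of 0.58 [505. 390. 117.]
loop_a mark_of 0.55 [572. 262. 118.]
basket_a mark_of 0.82 [ 647. -175.  113.]
basket_a mark_of 0.72 [571. 262.  11.]
basket_a mark_of 0.63 [507. 393.  11.]
loop_a mark_of 0.85 [ 652. -180.  225.]
loop_a mark_of 0.58 [574. 258. 114.]
loop_a mark_of 0.36 [503. 392. 119.]
-> [575, 262, 275, np.float64(0.663)] d [-2.88  3.18 44.39] r [ -0.  -31.7  -0.1] rows>=7.4 per row/5 [-0.58  0.64  8.88] [-0.01 -6.34 -0.02]
-> [575, 262, 79, np.float64(0.663)] d [ 0.  19.6 -0. ] r [0. 0. 0.] rows>=3.3 per row/5 [ 0.    3.92 -0.  ] [0. 0. 0.]
```

{"api": "apply_moves", "payload": {
  "increments": [
    [[-0.4,0,4.5],[0,0,0],5.5],
    [[-0.4,0,5.8],[0,0,0],5.5],
    [[-0.4,0,5.8],[0,0,0],5.5],
    [[-0.4,0,5.8],[0,0,0],5.5],
    [[-0.4,0,5.8],[0,0,0],5.5]
  ]
}}

```text
t: 13.55
eef_pos: [600.1, 101.0, 300.5]
tcp_rot: [-1.568, 0.011, 0.103]
ft_force: [0.1, 0.2, -0.3]
opening: 0.58
```

{"api": "apply_moves", "payload": {
  "increments": [
    [[-0.4,0,5.8],[0,0,0],5.5],
    [[-0.4,0,5.8],[0,0,0],5.5],
    [[0,0,4],[0,-10.5,0],5.5],
    [[0,3,0],[0,-10.5,0],5.5],
    [[0,3,0],[0,-10.5,0],5.5]
  ]
}}

```text
t: 14.18
eef_pos: [571.2, 264.8, 236.5]
tcp_rot: [-1.561, 0.012, 0.669]
ft_force: [0.9, 0.7, -0.4]
opening: 0.58
```

Run:
```python
from h import *
p,W=chk('w5',['loop_a'],s=1.5)
go(573,260.5,185,np.radians(38))
```

```text
14.175 [571.2 264.8 236.5] [-1.561  0.012  0.669] 55.1 -1.91
loop_a mark_of 0.89 [504. 396. 119.]
loop_a mark_of 0.59 [573. 264. 116.]
-> [573, 260.5, 185, np.float64(0.663)] d [ 0.08  4.94 -0.5 ] r [-0.7  0.  -1. ] rows>=0.8 per row/5 [ 0.02  0.99 -0.1 ] [-0.14  0.01 -0.19]
```

{"api": "apply_moves", "payload": {
  "increments": [
    [[0,2,-0.4],[-0.5,0,-0.8],5.5],
    [[0,2,0],[0,0,0],5.5],
    [[0,1.2,0],[0,0,0],5.5],
    [[0,0,0],[0,0,0],5.5],
    [[0,0,0],[0,0,0],5.5]
  ]
}}

```text
t: 14.9
eef_pos: [573.8, 260.4, 184.2]
tcp_rot: [-1.569, 0.001, 0.646]
ft_force: [0.3, 0.3, -0.2]
opening: 0.581
```

Run:
```python
from h import *
p,W=chk('w5',['loop_a'],s=1.5)
go(573,261,79,np.radians(38))
for yw in (36,38,40):
    for s in (-15.5,15.5):
        a=np.radians(yw); print(yw,(proj(p,W,np.array([573-s*np.sin(a),261+s*np.cos(a),116]))*1.5).round())
```

```text
14.9 [573.8 260.4 184.2] [-1.569e+00  1.000e-03  6.460e-01] 55.2 -1.9
loop_a mark_of 0.76 [505. 397. 117.]
loop_a mark_of 0.74 [575. 261. 115.]
-> [573, 261, 79, np.float64(0.663)] d [-1.000e-02  1.052e+01  7.000e-02] r [-0.1 -1.  -0. ] rows>=1.8 per row/5 [-0.    2.1   0.01] [-0.02 -0.19 -0.01]
36 [367. 289.]
36 [419. 289.]
38 [367. 289.]
38 [419. 288.]
40 [367. 290.]
40 [419. 288.]
```

View pics/w5.png

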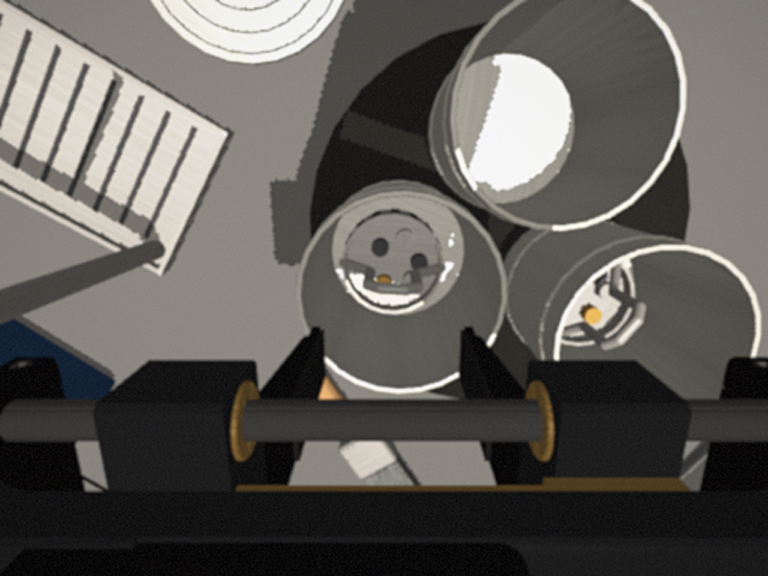

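{"api": "apply_moves", "payload": {
  "increments": [
    [[0,3,0.1],[0,-0.8,0],5.5],
    [[0,3,0],[0,0,0],5.5],
    [[0,2.5,0],[0,0,0],5.5],
    [[0,1.5,0],[0,0,0],5.5],
    [[0,0.5,0],[0,0,0],5.5]
  ]
}}

```text
t: 15.62
eef_pos: [575.1, 262.2, 80.1]
tcp_rot: [-1.571, -0.006, 0.659]
ft_force: [-0.5, 0.8, -1.1]
opening: 0.578
```

Run:
```python
from h import *
go(573,261,79,np.radians(38)); print(readout.state()['ft_force'])
```

```text
-> [573, 261, 79, np.float64(0.663)] d [-0.24  0.11  0.04] r [ 0.  -0.2  0.3] rows>=0.0 per row/5 [-0.05  0.02  0.01] [ 0.   -0.04  0.07]
[-0.4584157   0.83176029 -1.08633296]
```

{"api": "apply_moves", "payload": {
  "increments": [
    [[-0.2,0,0],[0,0,0.3],4.5],
    [[0,0,0],[0,0,0],3],
    [[0,0,0],[0,0,0],3],
    [[0,0,0],[0,0,0],3],
    [[0,0,0],[0,0,0],3]
  ]
}}

```text
t: 16.25
eef_pos: [574.2, 261.2, 82.1]
tcp_rot: [-1.572, -0.002, 0.659]
ft_force: [-0.2, 0.1, -1.6]
opening: 0.379
```

{"api": "apply_moves", "payload": {
  "increments": [
    [[0,-1.5,0],[0,0,0],3],
    [[0,-3.5,0],[0,0,0],3],
    [[0,-4.5,0],[0,0,0],3],
    [[0,-4.5,0],[0,0,0],3],
    [[0,-4,0],[0,0,0],3]
  ]
}}

```text
t: 16.88
eef_pos: [572.5, 260.6, 268.6]
tcp_rot: [-1.57, 0.002, 0.659]
ft_force: [0.2, -0.8, -2.9]
opening: 0.381
```

Run:
```python
from h import *
p,W=chk('w6',['loop_a']); print(readout.state()['ft_force'])
T=go(520,200,257,np.radians(38)); T=go(520,200,257,.110,T); T=go(565,-80,250,.110,T)
```

```text
16.875 [572.5 260.6 268.6] [-1.57   0.002  0.659] 36.2 -1.91
loop_a mark_of 0.87 [569. 263. 305.]
[ 0.74575092  0.34810178 -1.53415145]
-> [520, 200, 257, np.float64(0.663)] d [-8.02  1.43 -1.52] r [ 0.1 -0.2  0.3] rows>=1.4 per row/5 [-1.6   0.29 -0.3 ] [ 0.02 -0.04  0.06]
-> [520, 200, 257, 0.11] d [0. 0. 0.] r [ 0.  31.7 -0. ] rows>=3.0 per row/5 [0. 0. 0.] [ 0.    6.34 -0.  ]
-> [565, -80, 250, 0.11] d [  1.4    0.7  -28.32] r [0. 0. 0.] rows>=4.7 per row/5 [ 0.28  0.14 -5.66] [0. 0. 0.]
```

{"api": "apply_moves", "payload": {
  "increments": [
    [[-4,0.4,-0.7],[0,0,0.3],3],
    [[-4,0.4,-0.7],[0,0,0],3],
    [[0,0,0],[0,10.5,0],3],
    [[0,0,0],[0,10.5,0],3],
    [[0,0,0],[0,10.5,0],3]
  ]
}}

```text
t: 17.6
eef_pos: [515.4, 198.6, 262.8]
tcp_rot: [-1.573, 0.001, 0.097]
ft_force: [-1.1, 0.1, -2.1]
opening: 0.381
```

{"api": "apply_moves", "payload": {
  "increments": [
    [[0.3,0,-3.5],[0,0,0],3],
    [[0.3,0,-5.5],[0,0,0],3],
    [[0.3,0,-5.5],[0,0,0],3],
    [[0.3,0,-5.5],[0,0,0],3],
    [[0.3,0.5,-5.5],[0,0,0],3]
  ]
}}

```text
t: 18.23
eef_pos: [553.1, -57.8, 257.1]
tcp_rot: [-1.572, 0.003, 0.099]
ft_force: [0.4, 0.3, -2.0]
opening: 0.381
```

Run:
```python
from h import *
p,W=chk('w6',['loop_a']); print(readout.state()['ft_force'])
T=go(575,-78,220,.110)
T=go(644,-71,220,.110,T)
```

```text
18.225 [553.1 -57.8 257.1] [-1.572  0.003  0.099] 36.2 -1.89
loop_a mark_of 0.94 [551. -56. 291.]
loop_a mark_of 0.66 [553. -55. 184.]
[ 0.1939319  -0.01681499 -2.94885771]
-> [575, -78, 220, 0.11] d [ 2.01  3.6  -1.94] r [ 0.1 -0.9 -0.2] rows>=0.8 per row/5 [ 0.4   0.72 -0.39] [ 0.02 -0.17 -0.05]
-> [644, -71, 220, 0.11] d [ 6.94 -0.   -0.06] r [0. 0. 0.] rows>=1.2 per row/5 [ 1.39 -0.   -0.01] [0. 0. 0.]
```

{"api": "apply_moves", "payload": {
  "increments": [
    [[0.4,1.2,-0.7],[0,-0.7,-0.2],3],
    [[0.5,1.2,-0.7],[0,0,0],3],
    [[0.5,1,-0.4],[0,0,0],3],
    [[0.4,0.3,-0.2],[0,0,0],3],
    [[0,0,0],[0,0,0],3]
  ]
}}

```text
t: 18.95
eef_pos: [573.8, -77.1, 215.2]
tcp_rot: [-1.571, 0.003, 0.11]
ft_force: [-0.0, 0.7, -2.2]
opening: 0.383
```

Run:
```python
from h import *
p,W=chk('w6',['loop_a'])
T=go(642,-70.8,220,.110)
for c in ['scene','side']:
    p,W=cam(c); find(p,W,['loop_a','hook_0'],k=4)
```

```text
18.95 [573.8 -77.1 215.2] [-1.571  0.003  0.11 ] 36.4 -1.93
loop_a mark_of 0.94 [569. -77. 250.]
loop_a mark_of 0.73 [ 648. -174.  223.]
-> [642, -70.8, 220, 0.11] d [ 6.87 -0.45 -0.12] r [ 0.   0.  -0.1] rows>=1.1 per row/5 [ 1.37 -0.09 -0.02] [ 0.01  0.   -0.03]
loop_a mark_of 0.96 [567. -79. 252.]
loop_a mark_of 0.77 [ 646. -175.  220.]
hook_0 mark_of 0.82 [628.  33. 215.]
hook_0 mark_of 0.75 [641. -72. 217.]
hook_0 mark_of 0.72 [ 649. -173.  216.]
hook_0 mark_of 0.52 [ 477. -419.   -3.]
loop_a mark_of 0.67 [ 652. -178.  222.]
loop_a mark_of 0.67 [572. -78. 251.]
loop_a mark_of 0.61 [504. 390. 121.]
hook_0 mark_of 0.83 [ 652. -174.  211.]
hook_0 mark_of 0.75 [636. -73. 215.]
hook_0 mark_of 0.26 [572. -76. 141.]
```

{"api": "apply_moves", "payload": {
  "increments": [
    [[0,-0.8,-0.1],[0,0,0],3],
    [[1.5,0,0],[0,0,0],3],
    [[1.8,0,0],[0,0,0],3],
    [[2,0,0],[0,0,0],3],
    [[1.5,0,0],[0,0,0],3]
  ]
}}

```text
t: 19.98
eef_pos: [645.7, -70.9, 225.6]
tcp_rot: [-1.572, -0.001, 0.109]
ft_force: [-1.0, -0.2, -2.9]
opening: 0.38
```

{"api": "apply_moves", "payload": {
  "increments": [
    [[0.2,0.8,0],[0,0,0],3],
    [[0,0.9,0],[0,0,0],3],
    [[0,0.8,0],[0,0,0],3],
    [[0,0.5,0],[0,0,0],3],
    [[0,0.2,0],[0,0,0],3]
  ]
}}

```text
t: 20.6
eef_pos: [648.0, -70.6, 190.2]
tcp_rot: [-1.572, 0.001, 0.109]
ft_force: [1.1, -0.6, -2.8]
opening: 0.38
```

Run:
```python
from h import *
p,W=chk('w6',['loop_a']);print(readout.state()['ft_force'])
T=go(644,-71.5,186,.110)
for c in ['scene','side']:
    p,W=cam(c); find(p,W,['loop_a','hook_0'],k=4)
```

```text
20.6 [648.  -70.6 190.2] [-1.572e+00  1.000e-03  1.090e-01] 36.1 -1.89
loop_a mark_of 0.84 [ 646. -171.  224.]
loop_a mark_of 0.73 [650. -66. 116.]
loop_a mark_of 0.68 [646. -70. 225.]
[ 0.16374738  0.39336137 -2.79723452]
-> [644, -71.5, 186, 0.11] d [-0.41  0.45 -0.05] r [ 0.1 -0.1 -0. ] rows>=0.1 per row/5 [-0.08  0.09 -0.01] [ 0.01 -0.01 -0.01]
loop_a mark_of 0.75 [664. -69.   1.]
loop_a mark_of 0.73 [503. 391. 116.]
loop_a mark_of 0.69 [ 646. -170.  223.]
loop_a mark_of 0.56 [646. -72. 228.]
hook_0 mark_of 0.9 [638. -69. 218.]
hook_0 mark_of 0.85 [ 647. -172.  215.]
hook_0 mark_of 0.8 [627.  33. 216.]
loop_a mark_of 0.68 [648. -74. 225.]
loop_a mark_of 0.57 [ 652. -177.  223.]
loop_a mark_of 0.45 [506. 391. 117.]
hook_0 mark_of 0.92 [ 651. -177.  212.]
hook_0 mark_of 0.67 [626.  29. 216.]
hook_0 mark_of 0.66 [638. -73. 214.]
```

{"api": "apply_moves", "payload": {
  "increments": [
    [[-0.5,0,0],[0,0,0],3],
    [[0,0.2,0],[0,0,0],3],
    [[0,0.2,0],[0,0,0],3],
    [[0,0.2,0],[0,0,0],3],
    [[0,0,0],[0,0,0],3]
  ]
}}

```text
t: 21.62
eef_pos: [643.4, -71.1, 187.5]
tcp_rot: [-1.573, -0.003, 0.109]
ft_force: [-1.1, 0.3, -0.3]
opening: 0.381
```

{"api": "apply_moves", "payload": {
  "increments": [
    [[0,0.15,0],[0,0,0],3],
    [[0,0.15,0],[0,0,0],3],
    [[0,0.1,0],[0,0,0],3],
    [[0,0,0],[0,0,0],3],
    [[0,0,0],[0,0,0],3]
  ]
}}

```text
t: 22.25
eef_pos: [643.6, -71.2, 187.5]
tcp_rot: [-1.575, -0.007, 0.11]
ft_force: [-1.0, -0.3, 1.5]
opening: 0.38
```

{"api": "apply_moves", "payload": {
  "increments": [
    [[0,0,0],[0,0,0.4],4],
    [[0,0,0],[0,0,0],4.5],
    [[0,0,0],[0,0,0],5.2],
    [[0,0,0],[0,0,0],5.5],
    [[0,0,0],[0,0,0],5.5]
  ]
}}

```text
t: 22.88
eef_pos: [644.1, -71.3, 186.6]
tcp_rot: [-1.575, 0.001, 0.109]
ft_force: [-0.4, -0.3, -0.7]
opening: 0.575
```

{"api": "apply_moves", "payload": {
  "increments": [
    [[0,-1,0],[0,0,0],5.5],
    [[0,-2,0],[0,0,0],5.5],
    [[0,-3,0],[0,0,0],5.5],
    [[0,-3,0],[0,0,0],5.5],
    [[0,-3,0],[0,0,0],5.5]
  ]
}}

```text
t: 23.5
eef_pos: [643.6, -70.7, 311.0]
tcp_rot: [-1.574, 0.003, 0.109]
ft_force: [-0.4, 0.3, 0.3]
opening: 0.582
```

{"api": "apply_moves", "payload": {
  "increments": [
    [[-0.8,0,4.5],[0,0,0],5.5],
    [[-1,0,5.5],[0,0,0],5.5],
    [[-1,0,5.5],[0,0,0],5.5],
    [[-1,0,5.5],[0,0,0],5.5],
    [[-1,0,5.5],[0,0,0],5.5]
  ]
}}

```text
t: 24.12
eef_pos: [566.8, 191.1, 316.4]
tcp_rot: [-1.575, -0.006, 0.103]
ft_force: [0.8, -0.4, -0.5]
opening: 0.575
```

{"api": "apply_moves", "payload": {
  "increments": [
    [[-1,0,5.5],[0,0,0],5.5],
    [[-1,0,5.5],[0,0,0],5.5],
    [[-1,0,5.5],[0,0,0],5.5],
    [[-0.9,0,4.5],[0,0,0],5.5],
    [[0,0,0],[0,10.5,0],5.5]
  ]
}}

```text
t: 24.75
eef_pos: [501.8, 406.0, 319.7]
tcp_rot: [-1.571, -0.011, -0.08]
ft_force: [0.3, -1.3, 0.1]
opening: 0.581
```

{"api": "apply_moves", "payload": {
  "increments": [
    [[0,0,0],[0,10.5,0],5.5],
    [[0,0,0],[0,10.5,0],5.5],
    [[0,0,0],[0,10.5,0],5.5],
    [[0,0,0],[0,10.5,0],5.5],
    [[0,0,0],[0,10.5,0],5.5]
  ]
}}

```text
t: 25.38
eef_pos: [500.8, 407.2, 323.8]
tcp_rot: [-1.559, -0.007, -1.019]
ft_force: [0.1, -0.1, 0.1]
opening: 0.578
```

{"api": "apply_moves", "payload": {
  "increments": [
    [[0,0,0],[0,10.5,0],5.5],
    [[0,0,0],[0,10.5,0],5.5],
    [[0,0,0],[0,10.5,0],5.5],
    [[0,0,0],[0,0,0],5.5],
    [[0,0,0],[0,0,0],5.5]
  ]
}}

```text
t: 26.0
eef_pos: [500.6, 407.2, 327.6]
tcp_rot: [-1.554, 0.003, -1.577]
ft_force: [0.3, 0.3, 0.6]
opening: 0.575
```

Run:
```python
from h import *
p,W=chk('w7',['loop_a'])
T=go(505,392.5,185,np.radians(-89))
```

```text
26.0 [500.6 407.2 327.6] [-1.554  0.003 -1.577] 54.6 0.59
loop_a mark_of 0.58 [506. 393. 116.]
-> [505, 392.5, 185, np.float64(-1.553)] d [ 1.5  14.24  0.22] r [-0.9 -1.4 -0.1] rows>=2.4 per row/5 [0.3  2.85 0.04] [-0.19 -0.28 -0.03]
```

{"api": "apply_moves", "payload": {
  "increments": [
    [[0.6,3,0.1],[-0.9,-1.3,0],5.5],
    [[0.6,4,0.1],[0,0,0],5.5],
    [[0.3,4,0],[0,0,0],5.5],
    [[0,2.5,0],[0,0,0],5.5],
    [[0,0.5,0],[0,0,0],5.5]
  ]
}}

```text
t: 26.72
eef_pos: [503.8, 392.4, 184.8]
tcp_rot: [-1.568, 0.004, -1.544]
ft_force: [0.0, -0.4, -0.1]
opening: 0.577
```

Run:
```python
from h import *
p,W=chk('w7',['loop_a'])
go(505.5,392.5,79,np.radians(-89))
```

```text
26.725 [503.8 392.4 184.8] [-1.568  0.004 -1.544] 54.8 0.53
loop_a mark_of 0.93 [506. 393. 117.]
-> [505.5, 392.5, 79, np.float64(-1.553)] d [ 0.08 10.73  0.07] r [-0.3  0.5 -0.3] rows>=1.8 per row/5 [0.02 2.15 0.01] [-0.05  0.1  -0.05]
```

View pics/w7.png

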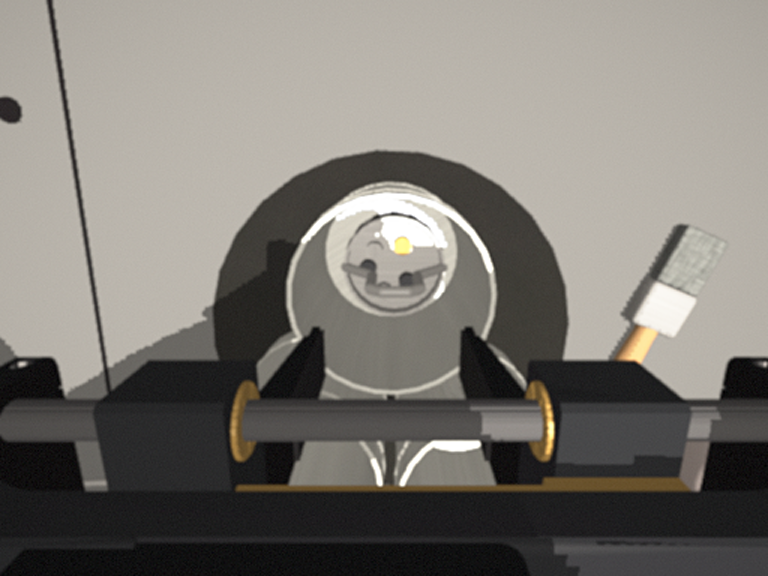

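{"api": "apply_moves", "payload": {
  "increments": [
    [[0,3,0.2],[-0.3,0.3,-0.3],5.5],
    [[0,3,0],[0,0,0],5.5],
    [[-0.1,2.5,0],[0,0,0],5.5],
    [[-0.1,1.5,0],[0,0,0],5.5],
    [[-0.1,0.6,0],[0,0,0],5.5]
  ]
}}

```text
t: 27.45
eef_pos: [510.4, 399.0, 85.4]
tcp_rot: [-1.561, 0.006, -1.547]
ft_force: [0.1, 0.0, 0.6]
opening: 0.579
```

{"api": "apply_moves", "payload": {
  "increments": [
    [[0,0,0],[0,0,0],4.5],
    [[0,0,0],[0,0,0],3],
    [[0,0,0],[0,0,0],3],
    [[0,0,0],[0,0,0],3],
    [[0,0,0],[0,0,0],3]
  ]
}}

```text
t: 28.08
eef_pos: [511.6, 399.9, 88.5]
tcp_rot: [-1.557, 0.008, -1.547]
ft_force: [-1.2, -0.3, 8.0]
opening: 0.353
```

Run:
```python
from h import *
go(505.5,392.5,79,np.radians(-89)); s=readout.state(); print(s['ft_force'],s['opening'])
```

```text
-> [505.5, 392.5, 79, np.float64(-1.553)] d [ 0.73  0.94 -0.64] r [-0.8  0.4 -0.5] rows>=0.2 per row/5 [ 0.15  0.19 -0.13] [-0.16  0.08 -0.09]
[-1.1821627  -0.31758694  7.98106408] 0.35259268905414387
```

{"api": "apply_moves", "payload": {
  "increments": [
    [[0,0,0],[0,0,0],4.5],
    [[0,0,0],[0,0,0],5.5],
    [[0.3,0,-0.3],[-0.8,0,-0.5],5.5],
    [[0.2,0.3,-0.2],[0,0,0],5.5],
    [[0.2,0.5,-0.1],[0,0,0],5.5]
  ]
}}

```text
t: 28.7
eef_pos: [505.8, 392.5, 80.8]
tcp_rot: [-1.571, -0.0, -1.547]
ft_force: [0.1, -0.6, 0.4]
opening: 0.579
```

Run:
```python
from h import *
p,W=chk('w8',['loop_a']);go(505.5,392.5,79,np.radians(-89)); s=readout.state(); print(s['ft_force'])
p,W=cam('scene'); find(p,W,['loop_a'])
p,W=cam('side'); find(p,W,['loop_a'])
```

```text
28.7 [505.8 392.5  80.8] [-1.571 -0.    -1.547] 55.0 0.53
loop_a mark_of 0.95 [505. 395. 117.]
-> [505.5, 392.5, 79, np.float64(-1.553)] d [-0.03  0.13  0.  ] r [0.  0.4 0.1] rows>=0.0 per row/5 [-0.01  0.03  0.  ] [0.01 0.07 0.01]
[ 0.69345733  0.54756418 -0.52299802]
loop_a mark_of 0.79 [643. -71. 221.]
loop_a mark_of 0.61 [ 645. -174.  120.]
loop_a mark_of 0.57 [504. 393. 121.]
```

View pics/w8.png

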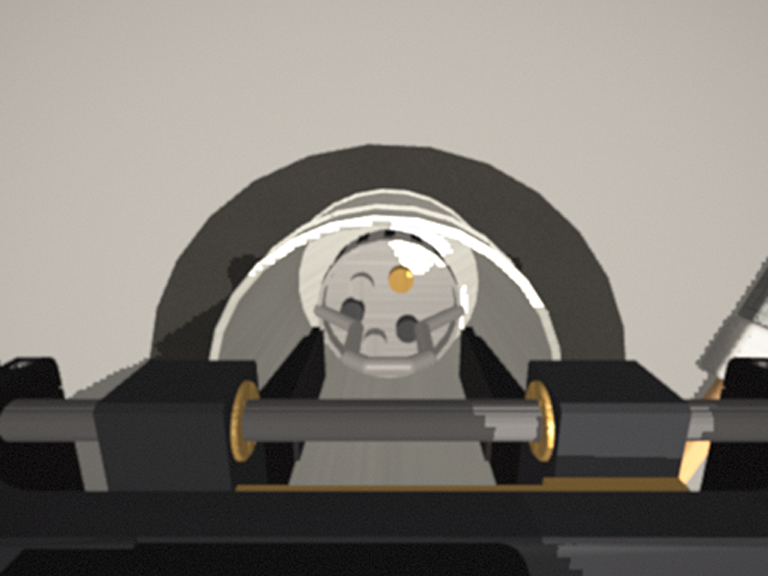

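{"api": "apply_moves", "payload": {
  "increments": [
    [[0,0.1,0],[0,0,0],4.5],
    [[0,0,0],[0,0,0],3],
    [[0,0,0],[0,0,0],3],
    [[0,0,0],[0,0,0],3],
    [[0,0,0],[0,0,0],3]
  ]
}}

```text
t: 29.62
eef_pos: [506.0, 392.8, 80.2]
tcp_rot: [-1.57, -0.0, -1.547]
ft_force: [-0.0, 0.3, -0.8]
opening: 0.384
```

{"api": "apply_moves", "payload": {
  "increments": [
    [[0,-1.5,0],[0,0,0],3],
    [[0,-3.5,0],[0,0,0],3],
    [[0,-4.5,0],[0,0,0],3],
    [[0,-4.5,0],[0,0,0],3],
    [[0,-4,0],[0,0,0],3]
  ]
}}

```text
t: 30.25
eef_pos: [504.8, 392.1, 266.1]
tcp_rot: [-1.575, -0.003, -1.547]
ft_force: [0.3, 0.3, -2.2]
opening: 0.384
```

Run:
```python
from h import *
p,W=chk('w9',['loop_a']); print(readout.state()['ft_force'])
yh=.11-np.pi
T=tool();x=T[:3,3]
T=go(480,300,265,np.radians(-89)); T=go(480,300,265,yh,T); T=go(550,25,255,yh,T)
```

```text
30.25 [504.8 392.1 266.1] [-1.575 -0.003 -1.547] 36.5 0.53
loop_a mark_of 0.92 [501. 393. 300.]
[-0.38607518  0.5724026  -2.25176006]
-> [480, 300, 265, np.float64(-1.553)] d [ 9.23  0.42 -2.83] r [-0.1  0.4 -0.1] rows>=1.6 per row/5 [ 1.85  0.08 -0.57] [-0.03  0.08 -0.01]
-> [480, 300, 265, -3.032] d [0. 0. 0.] r [-0.  84.7 -0. ] rows>=8.1 per row/5 [0. 0. 0.] [-0.   16.94 -0.  ]
-> [550, 25, 255, -3.032] d [-3.94  1.   28.1 ] r [0. 0. 0.] rows>=4.7 per row/5 [-0.79  0.2   5.62] [0. 0. 0.]
```

{"api": "apply_moves", "payload": {
  "increments": [
    [[0,0,0],[0,-10.5,0],3],
    [[0,0,0],[0,-10.5,0],3],
    [[0,0,0],[0,-10.5,0],3],
    [[0,0,0],[0,-10.5,0],3],
    [[0,0,0],[0,-10.5,0],3]
  ]
}}

```text
t: 30.98
eef_pos: [504.6, 392.0, 269.8]
tcp_rot: [-1.57, -0.001, -0.608]
ft_force: [0.0, -0.6, -1.8]
opening: 0.39
```

{"api": "apply_moves", "payload": {
  "increments": [
    [[0,0,0],[0,-10.5,0],3],
    [[0,0,0],[0,-10.5,0],3],
    [[0,0,0],[0,-10.5,0],3],
    [[0,0,0],[0,-10.5,0],3],
    [[0,0,-2],[0,-0.5,0],3]
  ]
}}

```text
t: 31.6
eef_pos: [505.5, 371.5, 268.4]
tcp_rot: [-1.572, 0.002, 0.155]
ft_force: [0.8, -1.0, -2.5]
opening: 0.383
```

{"api": "apply_moves", "payload": {
  "increments": [
    [[0,0,-4],[0,0,0],3],
    [[0,0,-5.5],[0,0,0],3],
    [[0,0,-5.5],[0,0,0],3],
    [[0,0,-5.5],[0,0,0],3],
    [[0,0,-5.5],[0,0,0],3]
  ]
}}

```text
t: 32.22
eef_pos: [544.4, 109.1, 267.6]
tcp_rot: [-1.573, 0.005, 0.16]
ft_force: [1.0, -0.7, -1.6]
opening: 0.383
```

Run:
```python
from h import *
p,W=chk('w9',['loop_a']); print(readout.state()['ft_force'])
T=go(563,25,220,.11); T=go(632,33.3,220,.11,T)
```

```text
32.225 [544.4 109.1 267.6] [-1.573  0.005  0.16 ] 36.4 -1.65
loop_a mark_of 0.92 [546. 110. 306.]
[-0.56522683  0.38851315 -1.59272331]
-> [563, 25, 220, 0.11] d [ 0.55  4.78 -8.31] r [ 0.2  2.6 -0.3] rows>=1.6 per row/5 [ 0.11  0.96 -1.66] [ 0.03  0.52 -0.06]
-> [632, 33.3, 220, 0.11] d [ 6.95 -0.    0.07] r [0. 0. 0.] rows>=1.2 per row/5 [ 1.39 -0.    0.01] [0. 0. 0.]
```

{"api": "apply_moves", "payload": {
  "increments": [
    [[0,1,-2.2],[0,2.6,-0.3],3],
    [[0.2,1.2,-2.2],[0,0,0],3],
    [[0.2,1.2,-2.2],[0,0,0],3],
    [[0.2,0.8,-1.6],[0,0,0],3],
    [[0,0.3,0],[0,0,0],3]
  ]
}}

```text
t: 32.95
eef_pos: [560.1, 24.2, 221.6]
tcp_rot: [-1.573, 0.001, 0.108]
ft_force: [-1.0, 0.2, -1.2]
opening: 0.385
```

Run:
```python
from h import *
p,W=chk('w9',['loop_a'])
T=go(632,33.,222,.110)
for c in ['scene','side']:
    p,W=cam(c); find(p,W,['loop_a','hook_0'],k=4)
```

```text
32.95 [560.1  24.2 221.6] [-1.573e+00  1.000e-03  1.080e-01] 36.6 -1.75
loop_a mark_of 0.81 [559.  27. 257.]
-> [632, 33.0, 222, 0.11] d [ 7.25 -0.02  0.  ] r [ 0.1 -0.1 -0. ] rows>=1.2 per row/5 [ 1.45 -0.    0.  ] [ 0.02 -0.02 -0.01]
loop_a mark_of 0.75 [640. -70. 223.]
loop_a mark_of 0.61 [558.  23. 260.]
loop_a mark_of 0.55 [ 647. -173.  220.]
loop_a mark_of 0.24 [504. 393.   2.]
hook_0 mark_of 0.85 [625.  35. 214.]
hook_0 mark_of 0.64 [640. -70. 220.]
loop_a mark_of 0.68 [ 653. -177.  221.]
loop_a mark_of 0.66 [645. -72. 222.]
loop_a mark_of 0.62 [561.  23. 263.]
hook_0 mark_of 0.98 [ 651. -177.  214.]
hook_0 mark_of 0.93 [634. -70. 216.]
hook_0 mark_of 0.82 [622.  28. 214.]
```

{"api": "apply_moves", "payload": {
  "increments": [
    [[1,0,0],[0,0,0],3],
    [[1.5,0,0],[0,0,0],3],
    [[1.8,0,0],[0,0,0],3],
    [[1.5,0,0],[0,0,0],3],
    [[0.9,0,0],[0,0,0],3]
  ]
}}

```text
t: 33.98
eef_pos: [632.1, 33.4, 222.6]
tcp_rot: [-1.573, -0.002, 0.11]
ft_force: [-0.1, -0.3, -1.5]
opening: 0.385
```

{"api": "apply_moves", "payload": {
  "increments": [
    [[0.1,0.8,0],[0,0,0],3],
    [[0,0.9,0],[0,0,0],3],
    [[0,0.8,0],[0,0,0],3],
    [[0,0.5,0],[0,0,0],3],
    [[0,0.2,0],[0,0,0],3]
  ]
}}

```text
t: 34.6
eef_pos: [632.7, 33.4, 187.5]
tcp_rot: [-1.573, -0.0, 0.11]
ft_force: [1.0, -0.4, -2.1]
opening: 0.38
```

Run:
```python
from h import *
p,W=chk('w9',['loop_a']);print(readout.state()['ft_force'])
T=go(629,32.5,186,.110)
for c in ['scene','side']:
    p,W=cam(c); find(p,W,['loop_a','hook_0'],k=4)
```

```text
34.6 [632.7  33.4 187.5] [-1.573 -0.     0.11 ] 36.1 -1.73
loop_a mark_of 0.8 [640. -72. 222.]
[ 0.74459355 -0.01916559 -2.43302032]
-> [629, 32.5, 186, 0.11] d [-0.38  0.17 -0.05] r [ 0.1 -0.   0. ] rows>=0.1 per row/5 [-0.08  0.03 -0.01] [ 0.02 -0.    0.  ]
loop_a mark_of 0.95 [ 647. -169.  218.]
loop_a mark_of 0.85 [636. -70. 222.]
loop_a mark_of 0.56 [633.  32. 225.]
hook_0 mark_of 0.89 [627.  35. 215.]
hook_0 mark_of 0.79 [ 648. -173.  213.]
hook_0 mark_of 0.7 [634. -71. 216.]
loop_a mark_of 0.9 [629.  32. 225.]
loop_a mark_of 0.78 [ 650. -178.  220.]
loop_a mark_of 0.62 [644. -70. 115.]
hook_0 mark_of 0.65 [634. -72. 216.]
hook_0 mark_of 0.64 [627.  29. 215.]
hook_0 mark_of 0.63 [ 648. -176.  211.]
```

{"api": "apply_moves", "payload": {
  "increments": [
    [[-0.3,0,0],[0,0,0],3],
    [[0,0.2,0],[0,0,0],3],
    [[0,0.2,0],[0,0,0],3],
    [[0,0.1,0],[0,0,0],3],
    [[0,0,0],[0,0,0],3]
  ]
}}

```text
t: 35.62
eef_pos: [630.2, 33.1, 185.9]
tcp_rot: [-1.573, -0.004, 0.11]
ft_force: [-1.9, -0.1, -0.9]
opening: 0.382
```

{"api": "apply_moves", "payload": {
  "increments": [
    [[0,0.15,0],[0,0,0],3],
    [[0,0.15,0],[0,0,0],3],
    [[0,0.1,0],[0,0,0],3],
    [[0,0,0],[0,0,0],3],
    [[0,0,0],[0,0,0],3]
  ]
}}

```text
t: 36.25
eef_pos: [630.4, 33.1, 185.8]
tcp_rot: [-1.574, -0.008, 0.11]
ft_force: [-2.0, -0.1, 0.7]
opening: 0.382
```

{"api": "apply_moves", "payload": {
  "increments": [
    [[0,0,0],[0,0,0.4],4],
    [[0,0,0],[0,0,0],4.5],
    [[0,0,0],[0,0,0],5.2],
    [[0,0,0],[0,0,0],5.5],
    [[0,0,0],[0,0,0],5.5]
  ]
}}

```text
t: 36.88
eef_pos: [630.9, 33.1, 184.9]
tcp_rot: [-1.574, -0.0, 0.11]
ft_force: [-0.5, 0.1, 0.6]
opening: 0.577
```

{"api": "apply_moves", "payload": {
  "increments": [
    [[0,-1,0],[0,0,0],5.5],
    [[0,-2,0],[0,0,0],5.5],
    [[0,-3,0],[0,0,0],5.5],
    [[0,-3,0],[0,0,0],5.5],
    [[0,-3,0],[0,0,0],5.5]
  ]
}}

```text
t: 37.5
eef_pos: [630.1, 33.5, 309.3]
tcp_rot: [-1.574, 0.002, 0.11]
ft_force: [0.1, -0.4, 0.8]
opening: 0.575
```

{"api": "apply_moves", "payload": {
  "increments": [
    [[-2.6,0,-4.6],[0,0,0],6],
    [[-2.6,0,-4.6],[0,0,0],7],
    [[-2.6,0,-4.6],[0,0,0],8],
    [[-2.6,0,-4.6],[0,0,0],8.5],
    [[-2.6,0,-4.6],[0,0,0],8.5]
  ]
}}

```text
t: 38.12
eef_pos: [525.3, -213.2, 316.7]
tcp_rot: [-1.577, -0.007, 0.116]
ft_force: [1.2, -0.5, -0.3]
opening: 0.89
```

{"api": "apply_moves", "payload": {
  "increments": [
    [[-2.6,0,-4.6],[0,0,0],8.5],
    [[-2.6,0,-4.6],[0,0,0],8.5],
    [[0,0,0],[0,0,0],8.5],
    [[0,0,0],[0,0,0],8.5],
    [[0,0,0],[0,0,0],8.5]
  ]
}}

```text
t: 38.75
eef_pos: [481.4, -315.5, 320.4]
tcp_rot: [-1.58, -0.01, 0.113]
ft_force: [0.0, 0.1, -1.1]
opening: 0.89
```

```bash
cat >> h.py <<'E'
# cog boundary by colour in wrist image: (u,v) seed -> centre of blob; returns world xy at z=8
def cogs(p,W):
    hsv=cv2.cvtColor(p['img'],cv2.COLOR_RGB2HSV); L=[]
    for d in nets.look_for(p,'cog_68'):
        if d['confidence']>.25:
            w=world(W,d['point']); u,v=proj(p,W,w).round().astype(int)
            if 12<u<500 and 12<v<372:
                a=hsv[v-9:v+10,u-9:u+10].reshape(-1,3); s=np.median(a[np.argsort(a[:,1])[-120:]],0)
                L.append((round(d['confidence'],2),w.round(0),(u,v),s))
    for l in L: print(*l)
E
python3 - <<'E'
from h import *
p,W=chk('w10',['cog_68','plate'],k=6); cogs(p,W)
p,W=cam('side'); find(p,W,['loop_a','basket_a'],k=3)
p2,W=cam('scene'); find(p2,W,['loop_a','basket_a','can_a'],k=4)
w=cv2.imread('pics/w10.png'); cv2.imwrite('pics/v10.png',cv2.resize(np.vstack([np.hstack([p['img'],p2['img']])[:,:,::-1],cv2.resize(w,(1024,768))]),(600,675))[:600])
E
```

```text
38.75 [ 481.4 -315.5  320.4] [-1.58  -0.01   0.113] 84.6 -2.38
cog_68 mark_of 0.8 [ 388. -375.    1.]
cog_68 mark_of 0.73 [ 489. -250.    5.]
cog_68 mark_of 0.66 [ 577. -349.    1.]
cog_68 mark_of 0.61 [ 395. -242.   -0.]
cog_68 mark_of 0.58 [ 494. -437.   -0.]
plate mark_of 0.97 [457.  41.   2.]
0.83 [ 390. -373.   12.] (np.int64(233), np.int64(91)) [107. 162. 109.]
0.79 [ 577. -348.   10.] (np.int64(238), np.int64(203)) [ 9. 23. 70.]
0.77 [ 487. -250.    7.] (np.int64(300), np.int64(159)) [ 11. 140. 235.]
0.76 [ 397. -242.    5.] (np.int64(313), np.int64(105)) [ 19. 154. 172.]
0.64 [ 496. -434.    7.] (np.int64(192), np.int64(152)) [20.5 25.  77. ]
basket_a mark_of 0.47 [ 647. -176.  113.]
basket_a mark_of 0.41 [634.  29. 115.]
loop_a mark_of 0.89 [ 648. -172.  222.]
loop_a mark_of 0.65 [641. -69. 222.]
loop_a mark_of 0.58 [630.  30. 223.]
basket_a mark_of 0.68 [630.  31. 115.]
basket_a mark_of 0.62 [ 647. -174.  116.]
basket_a mark_of 0.58 [637. -69. 117.]
basket_a mark_of 0.58 [625.  31. 216.]
can_a mark_of 0.9 [566. 264.   4.]
can_a mark_of 0.75 [445. 271.  -1.]
can_a mark_of 0.56 [503. 394.   2.]
```

View pics/v10.png

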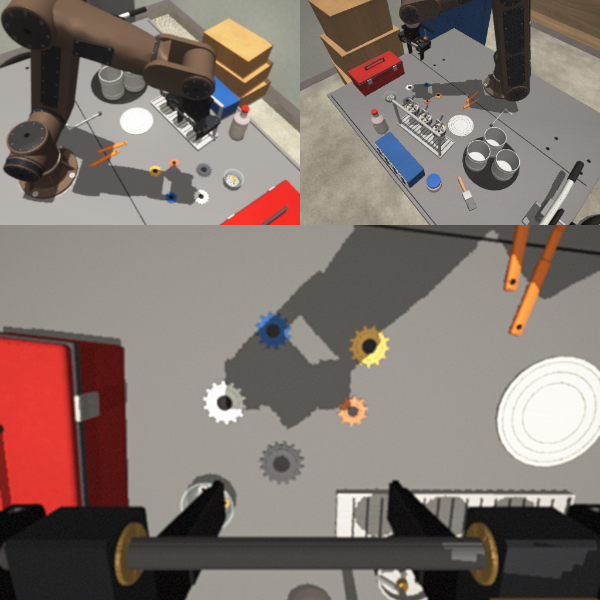

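```bash
cat >> h.py <<'E'
def near(name,x,y,n=3,c='wrist',r=28):
    L=[]
    for _ in range(n):
        p,W=cam(c)
        for d in nets.mark_of(p,name):
            w=world(W,d['point'])
            if d['confidence']>.25 and np.hypot(w[0]-x,w[1]-y)<r: L.append(ray(p,W,*proj(p,W,w),4.) if 'cog' in name and c=='wrist' and abs(w[2])<14 else w); break
    L=np.array(L); print(c,name,len(L),L.mean(0).round(1) if len(L) else None,L.std(0).round(1) if len(L) else None); return L.mean(0) if len(L) else None
E
python3 - <<'E'
from h import *
T=go(575,-348,320,.11); T=go(575,-348,130,.11,T)
E
```

```text
-> [575, -348, 320, 0.11] d [ 8.98  0.13 -4.2 ] r [0.5 0.1 0.6] rows>=1.7 per row/5 [ 1.8   0.03 -0.84] [0.1  0.02 0.11]
-> [575, -348, 130, 0.11] d [ 0. 19. -0.] r [0. 0. 0.] rows>=3.2 per row/5 [ 0.   3.8 -0. ] [0. 0. 0.]
```

{"api": "apply_moves", "payload": {
  "increments": [
    [[4.5,0,-2.1],[0.4,0,0.6],8.5],
    [[4.5,2,-2.1],[0,0,0],8.5],
    [[0,5.5,0],[0,0,0],8.5],
    [[0,5.5,0],[0,0,0],8.5],
    [[0,5,0],[0,0,0],8.5]
  ]
}}

```text
t: 39.92
eef_pos: [579.9, -351.0, 139.9]
tcp_rot: [-1.579, -0.006, 0.111]
ft_force: [0.5, -0.2, -0.2]
opening: 0.894
```

```bash
sed -i 's/W,w),4\.)/W,w),0.)/' h.py
python3 - <<'E'
from h import *
p,W=chk('w11',[])
a=near('cog_68',577,-348,4); b=near('cog_68',577,-348,2,'side');b=near('cog_68',577,-348,2,'scene')
T=go(a[0],a[1],60,.11); T=go(a[0],a[1],3,.11,T)
E
```

```text
39.925 [ 579.9 -351.   139.9] [-1.579 -0.006  0.111] 84.9 -2.32
wrist cog_68 4 [ 578.4 -346.2    0. ] [1.9 0.8 0. ]
side cog_68 2 [ 574.4 -344.4    2.9] [1.4 0.6 0.7]
scene cog_68 2 [ 578.5 -342.6   -1. ] [0.6 0.7 1.7]
-> [np.float64(578.3532464654267), np.float64(-346.23013796896134), 60, 0.11] d [-0.16  8.19  0.56] r [0.5 0.1 0.3] rows>=1.4 per row/5 [-0.03  1.64  0.11] [0.09 0.01 0.07]
-> [np.float64(578.3532464654267), np.float64(-346.23013796896134), 3, 0.11] d [ 0.   5.7 -0. ] r [0. 0. 0.] rows>=1.0 per row/5 [ 0.    1.14 -0.  ] [0. 0. 0.]
```

View pics/w11.png

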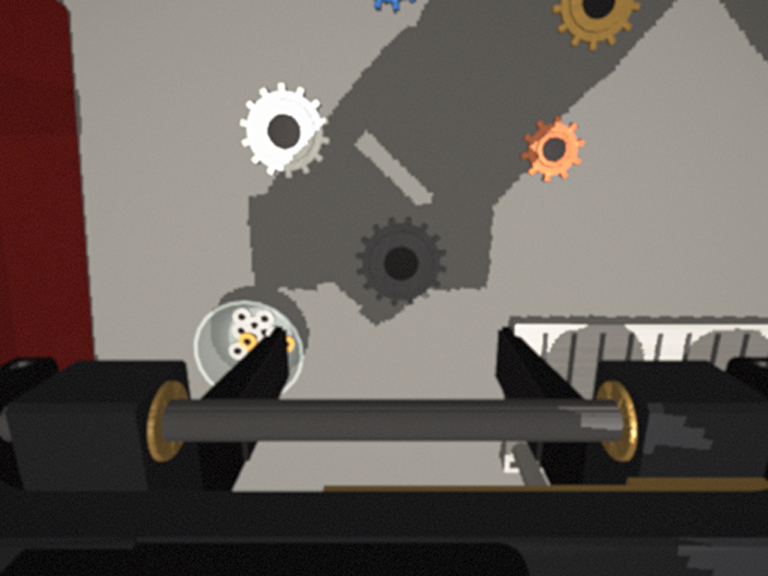

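```bash
cat >> h.py <<'E'
def bore(p,W,x,y,z=8,r=26,out=None):
    """centre of the bore: darkest blob near the expected pixel, as world xy at height z"""
    u,v=proj(p,W,np.array([x,y,z])).round().astype(int); g=cv2.GaussianBlur(p['img'].max(2),(3,3),0).astype(float)
    s=g[max(v-r,0):v+r,max(u-r,0):u+r]; q=np.argwhere(s<s.min()+12); 
    n,lab,st,ce=cv2.connectedComponentsWithStats((s<s.min()+14).astype(np.uint8))
    k=1+np.argmax(st[1:,4]); c=ce[k]+[max(u-r,0),max(v-r,0)]
    w=ray(p,W,c[0],c[1],z); print('bore px',c.round(1),'area',st[k,4],'box',st[k,2:4],'->',w.round(1)); return w
E
python3 - <<'E'
from h import *
p,W=cam('wrist')
print(ray(p,W,267.3,174.7,8)); bore(p,W,578,-346); bore(p,W,494,-435); bore(p,W,488,-250)
E
```

```text
[ 577.65495075 -345.01866625    8.        ]
bore px [267.1 174.9] area 365 box [21 21] -> [ 578.  -345.2    8. ]
bore px [189.3  87.3] area 288 box [19 20] -> [ 494.8 -436.     8. ]
bore px [368.6  99.1] area 126 box [12 13] -> [ 485.8 -249.7    8. ]
```

{"api": "apply_moves", "payload": {
  "increments": [
    [[-0.2,3,0.6],[0.5,0,0.3],8.5],
    [[0,4,0],[0,0,0],8.5],
    [[0,2.5,0],[0,0,0],8.5],
    [[0,0.5,0],[0,0,0],8.5],
    [[0,0,0],[0,0,0],8.5]
  ]
}}

```text
t: 41.45
eef_pos: [578.3, -346.0, 40.5]
tcp_rot: [-1.572, -0.002, 0.111]
ft_force: [-0.5, 0.6, -0.1]
opening: 0.889
```

Run:
```python
from h import *
p,W=chk('w12',[]); a=bore(p,W,578,-345.2)
T=go(578,-345.2,3,.11)
```

```text
41.45 [ 578.3 -346.    40.5] [-1.572 -0.002  0.111] 84.4 -2.32
bore px [261.6 204.5] area 716 box [31 30] -> [ 577.7 -345.3    8. ]
-> [578, -345.2, 3, 0.11] d [-0.04  3.78  0.09] r [0.1 0.1 0.1] rows>=0.6 per row/5 [-0.01  0.76  0.02] [0.01 0.01 0.03]
```

{"api": "apply_moves", "payload": {
  "increments": [
    [[0,1.5,0.1],[0,0,0],8.5],
    [[0,1.5,0],[0,0,0],8.5],
    [[0,0.7,0],[0,0,0],8.5],
    [[0,0.1,0],[0,0,0],8.5],
    [[0,0,0],[0,0,0],8.5]
  ]
}}

```text
t: 42.12
eef_pos: [579.1, -345.4, 1.8]
tcp_rot: [-1.574, -0.004, 0.111]
ft_force: [-0.0, -0.5, -0.5]
opening: 0.895
```

Run:
```python
from h import *
T=go(578,-345.2,3,.11)
```

```text
-> [578, -345.2, 3, 0.11] d [-0.1  -0.12  0.04] r [0.2 0.1 0.2] rows>=0.0 per row/5 [-0.02 -0.02  0.01] [0.03 0.01 0.05]
```

{"api": "apply_moves", "payload": {
  "increments": [
    [[-0.1,0,0],[0.2,0,0.2],6],
    [[0,0,0],[0,0,0],6],
    [[0,0,0],[0,0,0],6],
    [[0,0,0],[0,0,0],6],
    [[0,-1,0],[0,0,0],6]
  ]
}}

```text
t: 42.75
eef_pos: [578.1, -345.6, 12.6]
tcp_rot: [-1.57, -0.001, 0.111]
ft_force: [0.4, 0.4, -0.5]
opening: 0.63
```

{"api": "apply_moves", "payload": {
  "increments": [
    [[0,-4,0],[0,0,0],6],
    [[0,-5,0],[0,0,0],6],
    [[-1.5,-3,3],[0,0,0],6],
    [[-1.5,0,5],[0,0,0],6],
    [[-1.3,0,5],[0,0,0],6]
  ]
}}

```text
t: 43.38
eef_pos: [520.6, -221.2, 139.9]
tcp_rot: [-1.573, -0.005, 0.108]
ft_force: [0.1, 0.5, -0.6]
opening: 0.633
```

{"api": "apply_moves", "payload": {
  "increments": [
    [[-1,0,5],[0,0,0],6],
    [[-1,0,5],[0,0,0],6],
    [[-1,0,5],[0,0,0],6],
    [[-1,0,5],[0,0,0],6],
    [[-0.5,0,4],[0,0,0],6]
  ]
}}

```text
t: 44.0
eef_pos: [447.1, 19.6, 143.2]
tcp_rot: [-1.575, -0.011, 0.106]
ft_force: [0.1, -0.1, 0.7]
opening: 0.631
```

Run:
```python
from h import *
p,W=chk('w13',['cog_68'],k=2); a=near('plate',457,40,4); near('plate',457,40,2,'scene'); near('plate',457,40,2,'side')
T=go(457,40,60,.11)
```

```text
44.0 [447.1  19.6 143.2] [-1.575 -0.011  0.106] 60.0 -1.78
cog_68 mark_of 0.93 [ 397. -244.   -3.]
cog_68 mark_of 0.59 [ 489. -252.    4.]
wrist plate 4 [457.5  37.    4.2] [2.1 2.5 0.9]
scene plate 2 [458.5  40.8   2.4] [1. 1. 2.]
side plate 2 [452.6  38.4   1.4] [0.5 0.9 0.2]
-> [457, 40, 60, 0.11] d [1.06 8.23 2.14] r [ 0.3 -0.2  0.6] rows>=1.4 per row/5 [0.21 1.65 0.43] [ 0.05 -0.04  0.11]
```

View pics/w13.png

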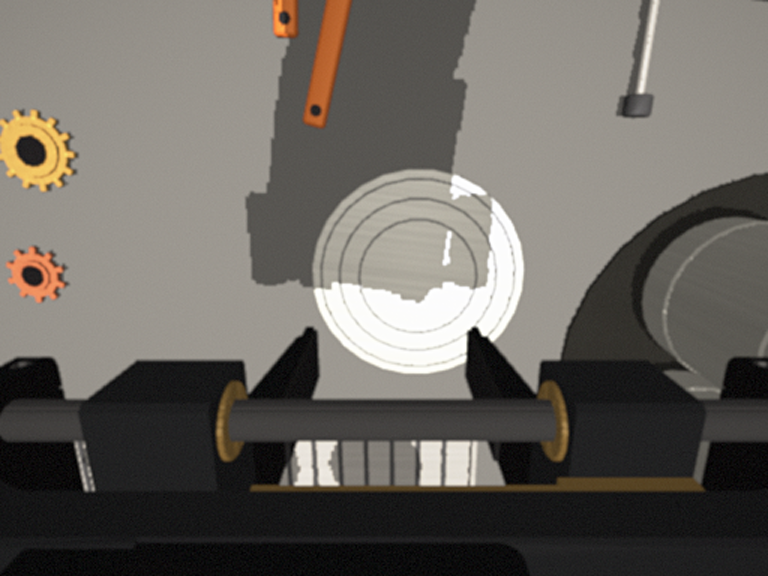

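Run:
```python
from h import *
p,W=cam('wrist'); print('plate',ray(p,W,418/1.5,275.5/1.5,6))
for c in ('scene','side'):
    p,W=cam(c); find(p,W,['cog_68'],k=7); save(p,c+'3')
s=cv2.imread('pics/scene3.png'); d=cv2.imread('pics/side3.png')
for n,x in (('scene',s),('side',d)):
    p,W=cam(n); u,v=proj(p,W,np.array([560,-330,0])).astype(int); globals()[n[0]]=cv2.resize(x[max(v-60,0):v+60,max(u-50,0):u+50],(400,480),interpolation=cv2.INTER_CUBIC)
cv2.imwrite('pics/c3.png',np.hstack([globals()['s']]))
```

```text
plate [455.58258853  38.58416366   6.        ]
cog_68 mark_of 0.66 [ 578. -344.    1.]
cog_68 mark_of 0.64 [ 393. -241.    5.]
cog_68 mark_of 0.61 [ 483. -252.   -3.]
cog_68 mark_of 0.48 [ 493. -438.   -3.]
cog_68 mark_of 0.41 [ 388. -372.   -0.]
cog_68 mark_of 0.8 [ 392. -240.    1.]
cog_68 mark_of 0.7 [ 388. -377.    3.]
cog_68 mark_of 0.62 [ 487. -247.   -2.]
cog_68 mark_of 0.61 [ 495. -437.    2.]
```

{"api": "apply_moves", "payload": {
  "increments": [
    [[1.1,0,-5.4],[0.2,0,0.5],8.5],
    [[1.2,0,-5.4],[0,0,0],8.5],
    [[1.2,0,-5.4],[0,0,0],8.5],
    [[1.2,0,-5.4],[0,0,0],8.5],
    [[1.2,0,-5.4],[0,0,0],8.5]
  ]
}}

```text
t: 45.88
eef_pos: [537.8, -248.7, 143.4]
tcp_rot: [-1.571, -0.002, 0.113]
ft_force: [-0.1, 1.3, 0.0]
opening: 0.892
```

{"api": "apply_moves", "payload": {
  "increments": [
    [[1.3,0,-5],[0,0,0],8.5],
    [[1.3,0,-4],[0,0,0],8.5],
    [[0.5,2,-1.5],[0,0,0],8.5],
    [[0,3,0],[0,0,0],8.5],
    [[0,3,0],[0,0,0],8.5]
  ]
}}

```text
t: 46.5
eef_pos: [582.6, -358.5, 62.0]
tcp_rot: [-1.574, -0.005, 0.108]
ft_force: [0.3, -0.2, 0.2]
opening: 0.893
```

Run:
```python
from h import *
p,W=chk('w14',['cog_68'],k=5); a=bore(p,W,578,-345.2)
T=go(a[0],a[1],2,.11)
```

```text
46.5 [ 582.6 -358.5   62. ] [-1.574 -0.005  0.108] 84.8 -2.33
cog_68 mark_of 0.94 [ 578. -346.    4.]
cog_68 mark_of 0.79 [ 489. -248.   -0.]
cog_68 mark_of 0.7 [ 495. -437.   -2.]
bore px [276.8 193.4] area 618 box [29 28] -> [ 577.7 -345.2    8. ]
-> [np.float64(577.6763015668182), np.float64(-345.20472335735434), 2, 0.11] d [-0.22  5.77  1.24] r [-0.  -0.1  0. ] rows>=1.0 per row/5 [-0.04  1.15  0.25] [-0.   -0.02  0.01]
```

{"api": "apply_moves", "payload": {
  "increments": [
    [[-0.2,2,1.2],[0,0,0],8.5],
    [[0,2,0],[0,0,0],8.5],
    [[0,1.4,0],[0,0,0],8.5],
    [[0,0.3,0],[0,0,0],8.5],
    [[0,0,0],[0,0,0],8.5]
  ]
}}

```text
t: 47.22
eef_pos: [580.0, -347.2, 4.0]
tcp_rot: [-1.574, -0.004, 0.109]
ft_force: [-0.1, -0.0, 0.7]
opening: 0.892
```

{"api": "apply_moves", "payload": {
  "increments": [
    [[0,0,0],[0,0,0],6],
    [[0,0,0],[0,0,0],6],
    [[0,0,0],[0,0,0],6],
    [[0,0,0],[0,0,0],6],
    [[0,0,0],[0,0,0],6]
  ]
}}

```text
t: 47.85
eef_pos: [580.6, -347.9, 5.7]
tcp_rot: [-1.575, -0.006, 0.108]
ft_force: [-0.8, 0.2, 0.8]
opening: 0.63
```

Run:
```python
from h import *
s=readout.state(); print(s['opening'],s['ft_force'],s['joints']); p,W=chk('w15',[])
T=go(577.7,-345.2,2,.11)
```

```text
0.6302139841943916 [-0.81571059  0.20599008  0.77091156] [-6.37544999e-01  7.67003308e-01  1.57625705e+00  5.88429512e-04
  7.91180091e-01 -2.31718914e+00]
47.85 [ 580.6 -347.9    5.7] [-1.575 -0.006  0.108] 59.9 -2.32
-> [577.7, -345.2, 2, 0.11] d [-0.26  0.37  0.3 ] r [ 0.3 -0.1  0.3] rows>=0.1 per row/5 [-0.05  0.07  0.06] [ 0.05 -0.02  0.06]
```

View pics/w15.png

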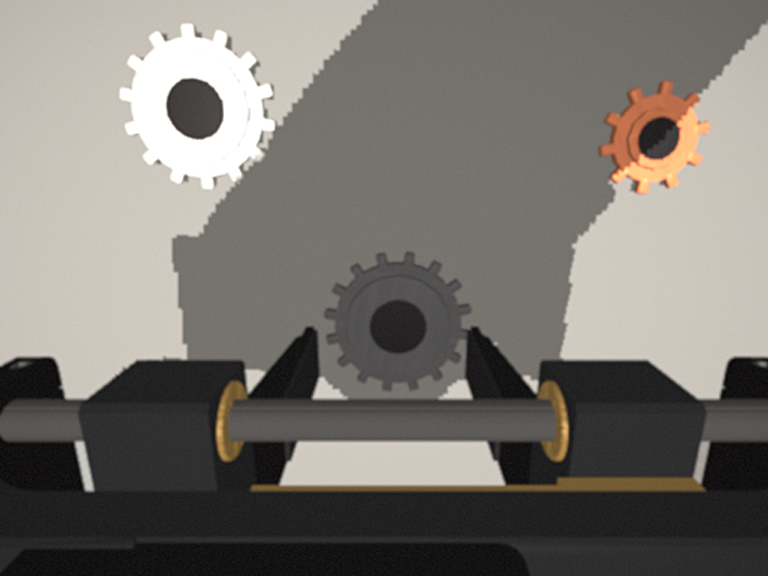

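Run:
```python
from h import *
p,W=cam('wrist'); T=tool()
for x in (-10,0,10):
    for z in (-30,30): print(x,z,(proj(p,W,(T@[x,0,z,1])[:3])*1.5).round())
bore(p,W,578,-345)
M=np.array(p['mount']); print(M.round(4)); print(p['cx'],p['cy'])
```

```text
-10 -30 [325. 310.]
-10 30 [457. 310.]
0 -30 [325. 330.]
0 30 [456. 330.]
10 -30 [326. 350.]
10 30 [455. 350.]
bore px [264.8 217.6] area 962 box [36 34] -> [ 577.6 -345.2    8. ]
[[ 2.000000e-04  9.632000e-01  2.687000e-01 -7.498610e+01]
 [ 3.000000e-04 -2.687000e-01  9.632000e-01 -1.941739e+02]
 [ 1.000000e+00 -1.000000e-04 -3.000000e-04  4.733000e-01]
 [ 0.000000e+00  0.000000e+00  0.000000e+00  1.000000e+00]]
261.06682499849524 191.04829305821536
```

{"api": "apply_moves", "payload": {
  "increments": [
    [[-0.3,0,0.3],[0.3,0,0.3],8.5],
    [[0,0.3,0],[0,0,0],8.5],
    [[0,0.3,0],[0,0,0],8.5],
    [[0,0.3,0],[0,0,0],8.5],
    [[0,0,0],[0,0,0],8.5]
  ]
}}

```text
t: 48.58
eef_pos: [576.9, -344.9, -4.3]
tcp_rot: [-1.569, 0.001, 0.109]
ft_force: [-0.0, -0.1, 0.7]
opening: 0.894
```

{"api": "apply_moves", "payload": {
  "increments": [
    [[0,0.3,0],[0,0,0],8.5],
    [[0,0.3,0],[0,0,0],8.5],
    [[0,0.3,0],[0,0,0],8.5],
    [[0,0,0],[0,0,0],8.5],
    [[0,0,0],[0,0,0],8.5]
  ]
}}

```text
t: 49.2
eef_pos: [576.9, -344.9, -14.0]
tcp_rot: [-1.569, 0.0, 0.108]
ft_force: [0.5, -0.3, 0.3]
opening: 0.894
```

{"api": "apply_moves", "payload": {
  "increments": [
    [[0,0.2,0],[0,0,0],8.5],
    [[0,0.2,0],[0,0,0],8.5],
    [[0,0,0],[0,0,0],8.5],
    [[0,0,0],[0,0,0],8.5],
    [[0,0,0],[0,0,0],8.5]
  ]
}}

```text
t: 49.82
eef_pos: [577.0, -345.0, -18.1]
tcp_rot: [-1.57, 0.0, 0.108]
ft_force: [-0.3, 0.3, 0.1]
opening: 0.894
```

{"api": "apply_moves", "payload": {
  "increments": [
    [[0,0.15,0],[0,0,0],8.5],
    [[0,0.15,0],[0,0,0],8.5],
    [[0,0,0],[0,0,0],8.5],
    [[0,0,0],[0,0,0],8.5],
    [[0,0,0],[0,0,0],8.5]
  ]
}}

```text
t: 50.45
eef_pos: [577.0, -345.0, -21.3]
tcp_rot: [-1.57, 0.0, 0.108]
ft_force: [-0.4, 0.4, 0.3]
opening: 0.893
```

{"api": "apply_moves", "payload": {
  "increments": [
    [[0,0,0],[0,0,0],6],
    [[0,0,0],[0,0,0],6],
    [[0,0,0],[0,0,0],6],
    [[0,0,0],[0,0,0],6],
    [[0,0,0],[0,0,0],6]
  ]
}}

```text
t: 51.08
eef_pos: [577.0, -345.0, -21.2]
tcp_rot: [-1.57, 0.0, 0.108]
ft_force: [-0.2, -0.3, 0.3]
opening: 0.709
```

{"api": "apply_moves", "payload": {
  "increments": [
    [[0,-1,0],[0,0,0],6],
    [[0,-4,0],[0,0,0],6],
    [[0,-4.5,0],[0,0,0],6],
    [[-1,-1,3],[0,0,0],6],
    [[-1.3,0,5],[0,0,0],6]
  ]
}}

```text
t: 51.7
eef_pos: [545.6, -269.0, 89.0]
tcp_rot: [-1.571, -0.001, 0.106]
ft_force: [1.4, 0.4, -0.7]
opening: 0.706
```

{"api": "apply_moves", "payload": {
  "increments": [
    [[-1.3,0,5],[0,0,0],6],
    [[-1,0,5],[0,0,0],6],
    [[-1,0,5],[0,0,0],6],
    [[-0.8,0,5],[0,0,0],6],
    [[-0.7,0,5],[0,0,0],6]
  ]
}}

```text
t: 52.32
eef_pos: [468.9, -18.9, 92.7]
tcp_rot: [-1.573, -0.007, 0.103]
ft_force: [1.2, -0.2, -0.1]
opening: 0.701
```

{"api": "apply_moves", "payload": {
  "increments": [
    [[-0.5,0,4],[0,0,0.3],6],
    [[0,0,0],[0,0,0],6],
    [[0,0,0],[0,0,0],6],
    [[0,0,0],[0,0,0],6],
    [[0,0,0],[0,0,0],6]
  ]
}}

```text
t: 52.95
eef_pos: [459.7, 22.3, 94.8]
tcp_rot: [-1.574, -0.004, 0.105]
ft_force: [-0.1, 0.5, -1.7]
opening: 0.707
```

Run:
```python
from h import *
p,W=chk('w16',[]); T=tool(); a=T[:3,3]; b=bore(p,W,a[0],a[1],a[2]+21.2+8)
print('cog off tool', (np.linalg.inv(T)@np.r_[b,1]).round(1))
near('plate',456,39,2); T=go(455.5,38.6,-14,.11)
```

```text
52.95 [459.7  22.3  94.8] [-1.574 -0.004  0.105] 67.2 -1.77
bore px [261.1 238.6] area 1252 box [41 38] -> [459.9  22.8 124. ]
cog off tool [  0.4 -29.2   0.4   1. ]
wrist plate 2 [455.5  36.7   4.9] [0.3 0.2 0.8]
-> [455.5, 38.6, -14, 0.11] d [-0.27 10.86  1.65] r [ 0.2 -0.2  0.2] rows>=1.8 per row/5 [-0.05  2.17  0.33] [ 0.03 -0.04  0.05]
```

{"api": "apply_moves", "payload": {
  "increments": [
    [[-0.3,2,1.6],[0.2,0,0.2],6],
    [[0,3,0],[0,0,0],6],
    [[0,2.5,0],[0,0,0],6],
    [[0,1.5,0],[0,0,0],6],
    [[0,0,0],[0,0,0],6]
  ]
}}

```text
t: 53.82
eef_pos: [455.8, 38.4, 2.4]
tcp_rot: [-1.57, -0.002, 0.106]
ft_force: [-0.3, -0.2, -0.7]
opening: 0.703
```

Run:
```python
from h import *
T=go(455.5,38.4,-14,.11)
```

```text
-> [455.5, 38.4, -14, 0.11] d [-0.03  1.64 -0.  ] r [-0.  -0.3  0.1] rows>=0.3 per row/5 [-0.01  0.33 -0.  ] [-0.   -0.05  0.03]
```

{"api": "apply_moves", "payload": {
  "increments": [
    [[0,0.8,0],[0,0,0],6],
    [[0,0.5,0],[0,0,0],6],
    [[0,0.3,0],[0,0,0],6],
    [[0,0.1,0],[0,0,0],6],
    [[0,0,0],[0,0,0],6]
  ]
}}

```text
t: 54.45
eef_pos: [456.8, 38.3, -14.1]
tcp_rot: [-1.571, -0.005, 0.105]
ft_force: [-0.8, -0.2, -0.0]
opening: 0.705
```

{"api": "apply_moves", "payload": {
  "increments": [
    [[0,0,0],[0,0,0],7],
    [[0,0,0],[0,0,0],7.5],
    [[0,0,0],[0,0,0],8],
    [[0,0,0],[0,0,0],8.5],
    [[0,0,0],[0,0,0],8.5]
  ]
}}

```text
t: 55.08
eef_pos: [457.1, 38.3, -13.7]
tcp_rot: [-1.571, -0.006, 0.105]
ft_force: [0.3, 0.5, 0.5]
opening: 0.892
```

{"api": "apply_moves", "payload": {
  "increments": [
    [[0,-2,0],[0,0,0],8.5],
    [[0,-4,0],[0,0,0],8.5],
    [[0,-4,0],[0,0,0],8.5],
    [[0,-2,0],[0,0,0],8.5],
    [[0,0,0],[0,0,0],8.5]
  ]
}}

```text
t: 55.7
eef_pos: [456.0, 38.3, 109.5]
tcp_rot: [-1.571, -0.005, 0.105]
ft_force: [-0.3, -0.1, -0.8]
opening: 0.895
```

Run:
```python
from h import *
p,W=chk('w17',[]); b=bore(p,W,455.5,38.5,14)
near('plate',456,39,3); b=near('cog_68',494,-436,2)
T=go(494.5,-436,100,.11)
```

```text
55.7 [456.   38.3 109.5] [-1.571 -0.005  0.105] 85.0 -1.74
bore px [261.1 186.4] area 463 box [25 24] -> [457.4  38.8  14. ]
wrist plate 0 None None
wrist cog_68 0 None None
-> [494.5, -436, 100, 0.11] d [ -1.1    0.78 -47.58] r [-0.  -0.3  0.1] rows>=7.9 per row/5 [-0.22  0.16 -9.52] [-0.01 -0.05  0.01]
```

View pics/w17.png

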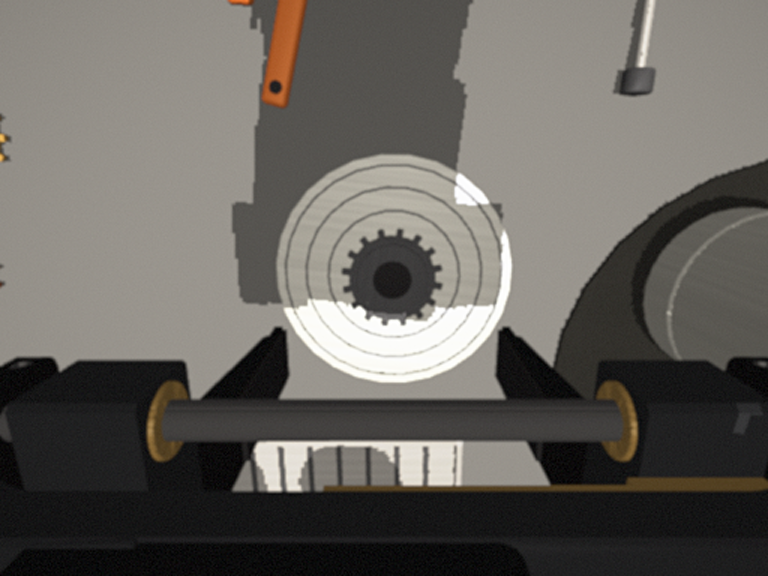

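{"api": "apply_moves", "payload": {
  "increments": [
    [[0,0,-5.5],[0,-0.3,0],8.5],
    [[0,0,-6],[0,0,0],8.5],
    [[0,0,-6],[0,0,0],8.5],
    [[0,0,-6],[0,0,0],8.5],
    [[0,0,-6],[0,0,0],8.5]
  ]
}}

```text
t: 56.88
eef_pos: [489.5, -260.1, 107.8]
tcp_rot: [-1.57, -0.002, 0.118]
ft_force: [0.6, -0.3, 0.6]
opening: 0.894
```

{"api": "apply_moves", "payload": {
  "increments": [
    [[-0.2,0,-6],[0,0,0],8.5],
    [[-0.2,0,-6],[0,0,0],8.5],
    [[-0.3,0,-6],[0,0,0],8.5],
    [[-0.3,0,-4],[0,0,0],8.5],
    [[0,0,0],[0,0,0],8.5]
  ]
}}

```text
t: 57.5
eef_pos: [503.9, -491.2, 105.5]
tcp_rot: [-1.57, -0.001, 0.114]
ft_force: [0.3, 0.3, 0.6]
opening: 0.894
```

Run:
```python
from h import *
p,W=chk('w18',['cog_62'],k=5); b=bore(p,W,494.8,-436)
T=go(b[0],b[1],20,.11); go(b[0],b[1],-21,.11,T)
```

```text
57.5 [ 503.9 -491.2  105.5] [-1.57e+00 -1.00e-03  1.14e-01] 84.9 -2.55
cog_62 mark_of 0.8 [ 386. -374.    5.]
cog_62 mark_of 0.61 [ 495. -436.   -1.]
cog_62 mark_of 0.58 [ 487. -250.    1.]
bore px [316.8 182.1] area 298 box [20 19] -> [ 494.8 -435.7    8. ]
-> [np.float64(494.8313235267636), np.float64(-435.653615829472), 20, 0.11] d [-0.33  8.59  5.34] r [-0.1  0.3  0.1] rows>=1.7 per row/5 [-0.07  1.72  1.07] [-0.03  0.07  0.01]
-> [np.float64(494.8313235267636), np.float64(-435.653615829472), -21, 0.11] d [ 0.   4.1 -0. ] r [0. 0. 0.] rows>=0.7 per row/5 [ 0.    0.82 -0.  ] [0. 0. 0.]
```

{"api": "apply_moves", "payload": {
  "increments": [
    [[-0.2,0,3],[0,0.3,0],8.5],
    [[-0.1,1,2.3],[0,0,0],8.5],
    [[0,4,0],[0,0,0],8.5],
    [[0,3,0],[0,0,0],8.5],
    [[0,0.6,0],[0,0,0],8.5]
  ]
}}

```text
t: 58.22
eef_pos: [496.4, -427.2, 20.2]
tcp_rot: [-1.569, -0.002, 0.117]
ft_force: [-0.0, 0.2, -0.6]
opening: 0.894
```

Run:
```python
from h import *
p,W=chk('w18',[]); b=bore(p,W,494.8,-435.7)
T=go(b[0],b[1],-21,.11)
```

```text
58.225 [ 496.4 -427.2   20.2] [-1.569 -0.002  0.117] 84.9 -2.5
bore px [249.1 210.4] area 602 box [29 26] -> [ 494.6 -435.7    8. ]
-> [np.float64(494.62420570712794), np.float64(-435.6778726625577), -21, 0.11] d [-0.3   4.14 -0.8 ] r [-0.1  0.4  0.1] rows>=0.7 per row/5 [-0.06  0.83 -0.16] [-0.02  0.08  0.03]
```

{"api": "apply_moves", "payload": {
  "increments": [
    [[-0.3,0.5,-0.8],[0,0.3,0],8.5],
    [[0,1.5,0],[0,0,0],8.5],
    [[0,1.3,0],[0,0,0],8.5],
    [[0,0.5,0],[0,0,0],8.5],
    [[0,0.2,0],[0,0,0],8.5]
  ]
}}

```text
t: 58.9
eef_pos: [495.5, -436.9, -19.5]
tcp_rot: [-1.572, -0.004, 0.111]
ft_force: [-0.0, 0.3, -0.4]
opening: 0.894
```

Run:
```python
from h import *
print(readout.state()['ft_force'])
T=go(494.6,-435.7,-21,.11)
```

```text
[-0.04409489  0.32990726 -0.39045192]
-> [494.6, -435.7, -21, 0.11] d [-0.07  0.15  0.12] r [0.1 0.1 0.3] rows>=0.0 per row/5 [-0.01  0.03  0.02] [0.02 0.01 0.05]
```

{"api": "apply_moves", "payload": {
  "increments": [
    [[-0.1,0.15,0.1],[0,0,0.2],8.5],
    [[0,0,0],[0,0,0],7],
    [[0,0,0],[0,0,0],5.4],
    [[0,0,0],[0,0,0],5.4],
    [[0,0,0],[0,0,0],5.4]
  ]
}}

```text
t: 59.52
eef_pos: [494.6, -436.1, -20.5]
tcp_rot: [-1.573, -0.001, 0.111]
ft_force: [-0.2, 0.2, -0.1]
opening: 0.641
```

{"api": "apply_moves", "payload": {
  "increments": [
    [[0,0,0],[0,0,0],5.4],
    [[0,-1,0],[0,0,0],5.4],
    [[0,-4,0],[0,0,0],5.4],
    [[0,-5,0],[0,0,0],5.4],
    [[0,-1,3],[0,0,0],5.4]
  ]
}}

```text
t: 60.15
eef_pos: [490.8, -406.8, 93.4]
tcp_rot: [-1.572, -0.001, 0.11]
ft_force: [0.3, 0.7, -0.3]
opening: 0.64
```

{"api": "apply_moves", "payload": {
  "increments": [
    [[0.2,0,5.5],[0,0,0],5.4],
    [[0.2,0,5.5],[0,0,0],5.4],
    [[0.2,0,5.5],[0,0,0],5.4],
    [[0.2,0,5.5],[0,0,0],5.4],
    [[0.2,0,5.5],[0,0,0],5.4]
  ]
}}

```text
t: 60.78
eef_pos: [470.7, -127.1, 97.4]
tcp_rot: [-1.578, -0.007, 0.106]
ft_force: [1.2, 0.5, -0.0]
opening: 0.637
```

{"api": "apply_moves", "payload": {
  "increments": [
    [[0.2,0,5.5],[0,0,0],5.4],
    [[0.2,0,5.5],[0,0,0],5.4],
    [[0,0,4],[0,0,0],5.4],
    [[0,0,0],[0,0,0],5.4],
    [[0,0,0],[0,0,0],5.4]
  ]
}}

```text
t: 61.4
eef_pos: [458.4, 29.6, 99.9]
tcp_rot: [-1.579, -0.013, 0.11]
ft_force: [0.3, -0.4, -1.0]
opening: 0.638
```

```bash
cat >> h.py <<'E'
def held(n=1):
    """bore of the held cog; n = cogs already on plate; prints move to place"""
    p,W=chk('h%d'%n,[]); T=tool(); a=T[:3,3]; b=bore(p,W,a[0],a[1],a[2]+29,r=34); o=(np.linalg.inv(T)@np.r_[b,1])
    print('cog off tool',o.round(1)); ct,st=np.cos(.11),np.sin(.11); G=np.array([456.5-o[0]*ct+o[2]*st,38.8-o[0]*st-o[2]*ct])
    go(G[0],G[1],-14.5+8*n+15,.11); go(G[0],G[1],-14.5+8*n,.11); return p,W
E
python3 - <<'E'
from h import *
held(1)
E
```

```text
61.4 [458.4  29.6  99.9] [-1.579 -0.013  0.11 ] 60.6 -1.75
bore px [261.  237.6] area 910 box [35 32] -> [457.9  30.2 128.9]
cog off tool [ -0.  -29.    0.6   1. ]
-> [np.float64(456.59639036727293), np.float64(38.210651820852654), 8.5, 0.11] d [-0.19  9.13  0.97] r [ 0.5 -0.   0.7] rows>=1.5 per row/5 [-0.04  1.83  0.19] [ 0.1  -0.01  0.15]
-> [np.float64(456.59639036727293), np.float64(38.210651820852654), -6.5, 0.11] d [-0.21 10.63  0.99] r [ 0.5 -0.   0.7] rows>=1.8 per row/5 [-0.04  2.13  0.2 ] [ 0.1  -0.01  0.15]
```

{"api": "apply_moves", "payload": {
  "increments": [
    [[-0.2,1,0.9],[0.5,0,0.7],5.4],
    [[0,3,0],[0,0,0],5.4],
    [[0,3,0],[0,0,0],5.4],
    [[0,1.8,0],[0,0,0],5.4],
    [[0,0,0],[0,0,0],5.4]
  ]
}}

```text
t: 62.08
eef_pos: [455.6, 35.9, 7.5]
tcp_rot: [-1.569, 0.002, 0.102]
ft_force: [-0.6, 0.2, -0.9]
opening: 0.642
```

Run:
```python
from h import *
go(456.6,38.2,-5.8,.11)
```

```text
-> [456.6, 38.2, -5.8, 0.11] d [0.12 1.33 0.22] r [-0.1 -0.4 -0.1] rows>=0.2 per row/5 [0.02 0.27 0.04] [-0.02 -0.09 -0.02]
```

{"api": "apply_moves", "payload": {
  "increments": [
    [[0.1,0.4,0.2],[0,-0.3,0],5.4],
    [[0,0.5,0],[0,0,0],5.4],
    [[0,0.3,0],[0,0,0],5.4],
    [[0,0.1,0],[0,0,0],5.4],
    [[0,0,0],[0,0,0],5.4]
  ]
}}

```text
t: 62.7
eef_pos: [457.3, 37.7, -5.0]
tcp_rot: [-1.569, -0.0, 0.107]
ft_force: [-0.0, -0.2, -0.7]
opening: 0.637
```

{"api": "apply_moves", "payload": {
  "increments": [
    [[0,0,0],[0,0,0],6.5],
    [[0,0,0],[0,0,0],7],
    [[0,0,0],[0,0,0],7.5],
    [[0,0,0],[0,0,0],8],
    [[0,0,0],[0,0,0],8]
  ]
}}

```text
t: 63.32
eef_pos: [457.6, 37.7, -4.5]
tcp_rot: [-1.569, -0.001, 0.107]
ft_force: [-0.6, -0.1, 0.6]
opening: 0.838
```

{"api": "apply_moves", "payload": {
  "increments": [
    [[0,-2,0],[0,0,0],8],
    [[0,-4,0],[0,0,0],8],
    [[0,-3,0],[0,0,0],8],
    [[0,-1,0],[0,0,0],8],
    [[0,0,0],[0,0,0],8]
  ]
}}

```text
t: 63.95
eef_pos: [457.0, 37.5, 97.2]
tcp_rot: [-1.569, 0.001, 0.107]
ft_force: [-0.5, 0.2, -0.7]
opening: 0.84
```

```bash
cat >> h.py <<'E'
def stack(n):
    p,W=chk('st%d'%n,[]); b=bore(p,W,456.5,38.8,6+8*n); cv2.imwrite('pics/x.png',p['img'][:,:,::-1])
    for d in nets.mark_of(p,'cog_62')[:4]: print(round(d['confidence'],2),world(W,d['point']).round())
    return b
E
python3 - <<'E'
from h import *
stack(2); T=go(395,-242,100,.11)
p,W=cam('scene'); find(p,W,['cog_68'],k=6)
E
```

```text
63.95 [457.   37.5  97.2] [-1.569e+00  1.000e-03  1.070e-01] 79.8 -1.74
bore px [261.  191.6] area 351 box [21 21] -> [457.6  38.1  22. ]
0.72 [458.  37.  15.]
-> [395, -242, 100, 0.11] d [ -9.1   -0.39 -27.14] r [-0.1 -0.2 -0.1] rows>=4.8 per row/5 [-1.82 -0.08 -5.43] [-0.03 -0.04 -0.03]
cog_68 mark_of 0.65 [ 388. -376.   -3.]
cog_68 mark_of 0.57 [ 390. -242.    3.]
cog_68 mark_of 0.42 [458.  39.  12.]
cog_68 mark_of 0.4 [ 484. -253.   -2.]
cog_68 mark_of 0.39 [459.  40.   8.]
```

{"api": "apply_moves", "payload": {
  "increments": [
    [[-1.8,0,-5.4],[0,0,0],8],
    [[-1.8,0,-5.4],[0,0,0],8],
    [[-1.8,0,-5.4],[0,0,0],8],
    [[-1.8,0,-5.4],[0,0,0],8],
    [[-1.8,0,-5],[0,0,0],8]
  ]
}}

```text
t: 64.78
eef_pos: [394.2, -241.1, 91.8]
tcp_rot: [-1.565, 0.008, 0.115]
ft_force: [0.1, -0.5, -0.5]
opening: 0.84
```

{"api": "apply_moves", "payload": {
  "increments": [
    [[0,2,0],[0,0,0],8],
    [[0,2,0],[0,0,0],8],
    [[0,2,0],[0,0,0],8],
    [[0,1.5,0],[0,0,0],8],
    [[0,0,0],[0,0,0],8]
  ]
}}

```text
t: 65.4
eef_pos: [390.9, -244.2, 10.6]
tcp_rot: [-1.561, 0.012, 0.107]
ft_force: [-0.5, 0.1, 0.5]
opening: 0.84
```

Run:
```python
from h import *
p,W=chk('w19',['cog_56'],k=4); b=bore(p,W,394,-242)
T=go(b[0],b[1],-20.5,.11)
```

```text
65.4 [ 390.9 -244.2   10.6] [-1.561  0.012  0.107] 79.8 -2.38
cog_56 mark_of 0.93 [ 488. -247.    2.]
cog_56 mark_of 0.73 [ 398. -240.   -2.]
cog_56 mark_of 0.59 [ 388. -376.    4.]
bore px [265.2 223.2] area 524 box [27 25] -> [ 393.8 -240.5    8. ]
-> [np.float64(393.8043552575095), np.float64(-240.54590967238033), -20.5, 0.11] d [0.31 3.22 0.35] r [-0.5 -0.1 -0.6] rows>=0.5 per row/5 [0.06 0.64 0.07] [-0.09 -0.03 -0.12]
```

{"api": "apply_moves", "payload": {
  "increments": [
    [[0.2,0.3,0.3],[-0.5,0,-0.6],8],
    [[0,1.2,0],[0,0,0],8],
    [[0,1.1,0],[0,0,0],8],
    [[0,0.4,0],[0,0,0],8],
    [[0,0.1,0],[0,0,0],8]
  ]
}}

```text
t: 66.12
eef_pos: [393.8, -241.4, -20.5]
tcp_rot: [-1.573, -0.002, 0.108]
ft_force: [-0.0, 0.0, 0.3]
opening: 0.843
```

Run:
```python
from h import *
T=go(393.8,-240.5,-20.5,.11)
```

```text
-> [393.8, -240.5, -20.5, 0.11] d [ 0.01 -0.    0.09] r [ 0.1 -0.1  0.1] rows>=0.0 per row/5 [ 0.   -0.    0.02] [ 0.03 -0.03  0.03]
```

{"api": "apply_moves", "payload": {
  "increments": [
    [[0,0,0.1],[0,0,0],6.5],
    [[0,0,0],[0,0,0],4.8],
    [[0,0,0],[0,0,0],4.8],
    [[0,0,0],[0,0,0],4.8],
    [[0,0,0],[0,0,0],4.8]
  ]
}}

```text
t: 66.75
eef_pos: [393.9, -240.5, -20.1]
tcp_rot: [-1.574, -0.003, 0.108]
ft_force: [0.0, 0.7, 0.3]
opening: 0.579
```

{"api": "apply_moves", "payload": {
  "increments": [
    [[0,-1,0],[0,0,0],4.8],
    [[0,-4,0],[0,0,0],4.8],
    [[0,-5,0],[0,0,0],4.8],
    [[1.4,-1,3],[0,0,0],4.8],
    [[1.8,0,5],[0,0,0],4.8]
  ]
}}

```text
t: 67.38
eef_pos: [417.3, -157.8, 95.8]
tcp_rot: [-1.575, -0.005, 0.103]
ft_force: [1.6, 0.6, -0.7]
opening: 0.575
```

{"api": "apply_moves", "payload": {
  "increments": [
    [[1.8,0,5.5],[0,0,0],4.8],
    [[1.8,0,5.5],[0,0,0],4.8],
    [[1.7,0,5],[0,0,0],4.8],
    [[0.8,0,2.5],[0,0,0],4.8],
    [[0,0,0],[0,0,0],4.8]
  ]
}}

```text
t: 68.0
eef_pos: [460.1, 40.8, 99.4]
tcp_rot: [-1.576, -0.01, 0.106]
ft_force: [0.1, 0.6, -0.4]
opening: 0.576
```

Run:
```python
from h import *
held(2)
```

```text
68.0 [460.1  40.8  99.4] [-1.576 -0.01   0.106] 54.8 -1.72
bore px [261.  237.1] area 730 box [32 29] -> [459.4  41.3 128.4]
cog off tool [ -0.1 -29.    1.1   1. ]
-> [np.float64(456.7707928759226), np.float64(37.677659880147296), 16.5, 0.11] d [-0.42  8.28 -0.16] r [ 0.3 -0.3  0.5] rows>=1.4 per row/5 [-0.08  1.66 -0.03] [ 0.06 -0.06  0.11]
-> [np.float64(456.7707928759226), np.float64(37.677659880147296), 1.5, 0.11] d [-0.43  9.78 -0.15] r [ 0.3 -0.3  0.5] rows>=1.6 per row/5 [-0.09  1.96 -0.03] [ 0.06 -0.06  0.11]
```

{"api": "apply_moves", "payload": {
  "increments": [
    [[-0.4,1,-0.1],[0.3,-0.2,0.5],4.8],
    [[0,3,0],[0,0,0],4.8],
    [[0,2.5,0],[0,0,0],4.8],
    [[0,1.2,0],[0,0,0],4.8],
    [[0,0,0],[0,0,0],4.8]
  ]
}}

```text
t: 68.68
eef_pos: [454.7, 33.8, 19.6]
tcp_rot: [-1.57, 0.001, 0.103]
ft_force: [-0.2, -0.2, -0.7]
opening: 0.578
```

Run:
```python
from h import *
go(456.9,37.8,2.6,.11)
```

```text
-> [456.9, 37.8, 2.6, 0.11] d [0.26 1.7  0.38] r [-0.  -0.4 -0.1] rows>=0.3 per row/5 [0.05 0.34 0.08] [-0.01 -0.08 -0.01]
```

{"api": "apply_moves", "payload": {
  "increments": [
    [[0.2,0,0.4],[0,-0.3,0],4.8],
    [[0,0.7,0],[0,0,0],4.8],
    [[0,0.6,0],[0,0,0],4.8],
    [[0,0.3,0],[0,0,0],4.8],
    [[0,0,0],[0,0,0],4.8]
  ]
}}

```text
t: 69.3
eef_pos: [457.3, 38.0, 4.1]
tcp_rot: [-1.571, -0.002, 0.108]
ft_force: [-0.3, -0.2, 0.1]
opening: 0.576
```

Run:
```python
from h import *
go(456.9,37.8,2.6,.11)
```

```text
-> [456.9, 37.8, 2.6, 0.11] d [-0.04  0.15 -0.01] r [-0.  -0.1  0.1] rows>=0.0 per row/5 [-0.01  0.03 -0.  ] [-0.   -0.02  0.02]
```

Lower the last 1.5 mm, release, retreat, and head for the blue cog (387,-375).

{"api": "apply_moves", "payload": {
  "increments": [
    [[0,0.15,0],[0,0,0],4.8],
    [[0,0,0],[0,0,0],5.5],
    [[0,0,0],[0,0,0],6.5],
    [[0,0,0],[0,0,0],7.5],
    [[0,0,0],[0,0,0],7.5]
  ]
}}

```text
t: 69.92
eef_pos: [457.5, 38.0, 2.9]
tcp_rot: [-1.571, -0.002, 0.108]
ft_force: [-0.1, -0.0, -0.3]
opening: 0.778
```

{"api": "apply_moves", "payload": {
  "increments": [
    [[0,-2,0],[0,0,0],7.5],
    [[0,-4,0],[0,0,0],7.5],
    [[0,-3,0],[0,0,0],7.5],
    [[0,0,0],[0,0,0],7.5],
    [[0,0,0],[0,0,0],7.5]
  ]
}}

```text
t: 70.55
eef_pos: [456.8, 37.9, 94.6]
tcp_rot: [-1.571, -0.001, 0.108]
ft_force: [-1.1, 0.2, 0.3]
opening: 0.789
```

Run:
```python
from h import *
stack(3); T=go(387.5,-375,100,.11)
```

```text
70.55 [456.8  37.9  94.6] [-1.571e+00 -1.000e-03  1.080e-01] 75.0 -1.74
bore px [261.1 194.8] area 306 box [20 19] -> [457.4  38.5  30. ]
0.78 [460.  37.  21.]
-> [387.5, -375, 100, 0.11] d [-11.33  -0.59 -40.31] r [-0.  -0.1  0. ] rows>=7.0 per row/5 [-2.27 -0.12 -8.06] [-0.   -0.02  0.  ]
```

{"api": "apply_moves", "payload": {
  "increments": [
    [[-1.6,0,-5.6],[0,0,0],7.5],
    [[-1.6,0,-5.6],[0,0,0],7.5],
    [[-1.6,0,-5.6],[0,0,0],7.5],
    [[-1.6,0,-5.6],[0,0,0],7.5],
    [[-1.6,0,-5.6],[0,0,0],7.5]
  ]
}}

```text
t: 71.28
eef_pos: [406.3, -253.5, 89.5]
tcp_rot: [-1.567, 0.005, 0.117]
ft_force: [1.3, 0.1, -0.2]
opening: 0.789
```

{"api": "apply_moves", "payload": {
  "increments": [
    [[-1.6,0,-5.6],[0,0,0],7.5],
    [[-1.6,0,-5.6],[0,0,0],7.5],
    [[0,2,0],[0,0,0],7.5],
    [[0,4,0],[0,0,0],7.5],
    [[0,1.5,0],[0,0,0],7.5]
  ]
}}

```text
t: 71.9
eef_pos: [383.2, -375.8, 7.4]
tcp_rot: [-1.563, 0.008, 0.11]
ft_force: [0.1, -0.9, 0.3]
opening: 0.791
```

Run:
```python
from h import *
p,W=chk('w20',['cog_50'],k=4); b=bore(p,W,387.5,-374)
T=go(b[0],b[1],-20.5,.11)
```

```text
71.9 [ 383.2 -375.8    7.4] [-1.563  0.008  0.11 ] 75.1 -2.57
cog_50 mark_of 0.55 [ 387. -377.    5.]
bore px [261.5 227.5] area 435 box [24 22] -> [ 388.4 -374.5    8. ]
-> [np.float64(388.3592148072921), np.float64(-374.4878935440999), -20.5, 0.11] d [0.51 2.87 0.05] r [-0.4  0.  -0.4] rows>=0.5 per row/5 [0.1  0.57 0.01] [-0.09  0.01 -0.09]
```

{"api": "apply_moves", "payload": {
  "increments": [
    [[0.4,0.2,0.1],[-0.4,0,-0.4],7.5],
    [[0.1,1.1,0],[0,0,0],7.5],
    [[0,1,0],[0,0,0],7.5],
    [[0,0.4,0],[0,0,0],7.5],
    [[0,0.1,0],[0,0,0],7.5]
  ]
}}

```text
t: 72.62
eef_pos: [390.2, -374.5, -19.1]
tcp_rot: [-1.574, -0.002, 0.112]
ft_force: [0.4, -0.5, 0.6]
opening: 0.789
```

Run:
```python
from h import *
T=go(388.4,-374.5,-20.5,.11)
```

```text
-> [388.4, -374.5, -20.5, 0.11] d [-0.18  0.14  0.02] r [0.2 0.1 0.1] rows>=0.0 per row/5 [-0.04  0.03  0.  ] [0.03 0.02 0.02]
```

{"api": "apply_moves", "payload": {
  "increments": [
    [[-0.2,0.15,0],[0,0,0],6],
    [[0,0,0],[0,0,0],4.2],
    [[0,0,0],[0,0,0],4.2],
    [[0,0,0],[0,0,0],4.2],
    [[0,0,0],[0,0,0],4.2]
  ]
}}

```text
t: 73.25
eef_pos: [388.1, -375.0, -20.2]
tcp_rot: [-1.574, -0.002, 0.112]
ft_force: [-0.4, -0.6, -0.3]
opening: 0.514
```

{"api": "apply_moves", "payload": {
  "increments": [
    [[0,-1,0],[0,0,0],4.2],
    [[0,-4,0],[0,0,0],4.2],
    [[0,-5,0],[0,0,0],4.2],
    [[0.8,-1,3],[0,0,0],4.2],
    [[1.4,0,5],[0,0,0],4.2]
  ]
}}

```text
t: 73.88
eef_pos: [401.1, -293.5, 95.5]
tcp_rot: [-1.576, -0.004, 0.108]
ft_force: [0.3, 1.1, -0.6]
opening: 0.511
```

{"api": "apply_moves", "payload": {
  "increments": [
    [[1.6,0,5.5],[0,0,0],4.2],
    [[1.6,0,5.5],[0,0,0],4.2],
    [[1.6,0,5.5],[0,0,0],4.2],
    [[1.6,0,5.5],[0,0,0],4.2],
    [[1.6,0,5.5],[0,0,0],4.2]
  ]
}}

```text
t: 74.5
eef_pos: [452.4, -4.0, 98.2]
tcp_rot: [-1.579, -0.01, 0.105]
ft_force: [0.0, -0.5, -0.9]
opening: 0.513
```

{"api": "apply_moves", "payload": {
  "increments": [
    [[1,0,3.5],[0,0,0],4.2],
    [[0,0,0],[0,0,0],4.2],
    [[0,0,0],[0,0,0],4.2],
    [[0,0,0],[0,0,0],4.2],
    [[0,0,0],[0,0,0],4.2]
  ]
}}

```text
t: 75.12
eef_pos: [458.7, 34.6, 100.1]
tcp_rot: [-1.58, -0.012, 0.108]
ft_force: [0.0, 0.1, -1.3]
opening: 0.513
```

Run:
```python
from h import *
held(3)
```

```text
75.125 [458.7  34.6 100.1] [-1.58  -0.012  0.108] 48.7 -1.73
bore px [261.  237.7] area 606 box [29 26] -> [458.3  35.2 129.1]
cog off tool [ -0.1 -29.    0.4   1. ]
-> [np.float64(456.6217949542596), np.float64(38.434870434964814), 24.5, 0.11] d [-0.26  7.55  0.47] r [ 0.5 -0.1  0.7] rows>=1.3 per row/5 [-0.05  1.51  0.09] [ 0.1  -0.02  0.14]
-> [np.float64(456.6217949542596), np.float64(38.434870434964814), 9.5, 0.11] d [-0.28  9.05  0.48] r [ 0.5 -0.1  0.7] rows>=1.5 per row/5 [-0.06  1.81  0.1 ] [ 0.1  -0.02  0.14]
```

{"api": "apply_moves", "payload": {
  "increments": [
    [[-0.1,1,0.5],[0.5,0,0.7],4.2],
    [[0,3,0],[0,0,0],4.2],
    [[0,2.2,0],[0,0,0],4.2],
    [[0,1,0],[0,0,0],4.2],
    [[0,0,0],[0,0,0],4.2]
  ]
}}

```text
t: 75.8
eef_pos: [457.1, 39.0, 24.4]
tcp_rot: [-1.569, 0.003, 0.106]
ft_force: [-1.1, 0.4, 0.1]
opening: 0.514
```

Run:
```python
from h import *
go(457,38.2,11,.11)
```

```text
-> [457, 38.2, 11, 0.11] d [-0.01  1.34 -0.08] r [-0.1 -0.3 -0.2] rows>=0.2 per row/5 [-0.    0.27 -0.02] [-0.01 -0.05 -0.03]
```

{"api": "apply_moves", "payload": {
  "increments": [
    [[0,0.5,-0.1],[0,0,0],4.2],
    [[0,0.5,0],[0,0,0],4.2],
    [[0,0.3,0],[0,0,0],4.2],
    [[0,0.1,0],[0,0,0],4.2],
    [[0,0,0],[0,0,0],4.2]
  ]
}}

```text
t: 76.42
eef_pos: [458.0, 37.9, 10.9]
tcp_rot: [-1.57, 0.0, 0.105]
ft_force: [-0.2, -0.3, -1.0]
opening: 0.513
```

{"api": "apply_moves", "payload": {
  "increments": [
    [[0,0,0],[0,0,0],5],
    [[0,0,0],[0,0,0],6],
    [[0,0,0],[0,0,0],7],
    [[0,0,0],[0,0,0],7],
    [[0,0,0],[0,0,0],7]
  ]
}}

```text
t: 77.05
eef_pos: [458.3, 37.9, 11.3]
tcp_rot: [-1.57, -0.001, 0.105]
ft_force: [-0.4, 0.4, 0.3]
opening: 0.739
```

{"api": "apply_moves", "payload": {
  "increments": [
    [[0,-2,0],[0,0,0],7],
    [[0,-4,0],[0,0,0],7],
    [[0,-2.5,0],[0,0,0],7],
    [[0,0,0],[0,0,0],7],
    [[0,0,0],[0,0,0],7]
  ]
}}

```text
t: 77.68
eef_pos: [457.7, 37.9, 97.7]
tcp_rot: [-1.57, 0.001, 0.105]
ft_force: [1.0, 0.2, -1.0]
opening: 0.735
```

Run:
```python
from h import *
stack(4); T=go(486.5,-250,95,.11)
```

```text
77.675 [457.7  37.9  97.7] [-1.57e+00  1.00e-03  1.05e-01] 69.8 -1.74
bore px [261.1 196.6] area 271 box [19 18] -> [458.4  38.4  38. ]
0.79 [460.  38.  33.]
-> [486.5, -250, 95, 0.11] d [ -0.15   0.2  -28.93] r [-0.1 -0.3 -0.1] rows>=4.8 per row/5 [-0.03  0.04 -5.79] [-0.01 -0.05 -0.02]
```

{"api": "apply_moves", "payload": {
  "increments": [
    [[0,0,-5.8],[0,-0.3,0],7],
    [[0,0,-5.8],[0,0,0],7],
    [[0,0,-5.8],[0,0,0],7],
    [[0,0,-5.8],[0,0,0],7],
    [[0,0,-5.3],[0,0,0],7]
  ]
}}

```text
t: 78.4
eef_pos: [489.0, -249.9, 92.0]
tcp_rot: [-1.566, 0.008, 0.118]
ft_force: [0.1, -0.2, 0.1]
opening: 0.737
```

{"api": "apply_moves", "payload": {
  "increments": [
    [[0,2,0],[0,0,0],7],
    [[0,3,0],[0,0,0],7],
    [[0,2.5,0],[0,0,0],7],
    [[0,1,0],[0,0,0],7],
    [[0,0,0],[0,0,0],7]
  ]
}}

```text
t: 79.03
eef_pos: [486.6, -253.4, -0.2]
tcp_rot: [-1.562, 0.012, 0.112]
ft_force: [-0.1, -0.3, 0.0]
opening: 0.739
```

Run:
```python
from h import *
p,W=chk('w21',['cog_44'],k=4); b=bore(p,W,486.5,-250)
T=go(b[0],b[1],-20.5,.11)
```

```text
79.025 [ 4.866e+02 -2.534e+02 -2.000e-01] [-1.562  0.012  0.112] 70.2 -2.28
cog_44 mark_of 0.62 [ 486. -253.    3.]
bore px [265.9 223.6] area 336 box [21 20] -> [ 485.7 -250.     8. ]
-> [np.float64(485.67264259254097), np.float64(-249.96650728301148), -20.5, 0.11] d [-0.08  2.14  0.37] r [-0.4  0.1 -0.6] rows>=0.4 per row/5 [-0.02  0.43  0.07] [-0.08  0.03 -0.12]
```

{"api": "apply_moves", "payload": {
  "increments": [
    [[-0.1,0.2,0.3],[-0.4,0,-0.6],7],
    [[-0.1,0.8,0],[0,0,0],7],
    [[0,0.7,0],[0,0,0],7],
    [[0,0.3,0],[0,0,0],7],
    [[0,0.1,0],[0,0,0],7]
  ]
}}

```text
t: 79.75
eef_pos: [485.5, -251.0, -19.7]
tcp_rot: [-1.573, -0.003, 0.113]
ft_force: [-0.1, 0.7, 0.6]
opening: 0.74
```

Run:
```python
from h import *
T=go(485.7,-250,-20.5,.11)
```

```text
-> [485.7, -250, -20.5, 0.11] d [0.03 0.08 0.1 ] r [0.1 0.2 0.2] rows>=0.0 per row/5 [0.01 0.02 0.02] [0.02 0.03 0.03]
```

{"api": "apply_moves", "payload": {
  "increments": [
    [[0,0.1,0.1],[0,0,0],5.5],
    [[0,0,0],[0,0,0],3.6],
    [[0,0,0],[0,0,0],3.6],
    [[0,0,0],[0,0,0],3.6],
    [[0,0,0],[0,0,0],3.6]
  ]
}}

```text
t: 80.38
eef_pos: [485.5, -250.1, -20.6]
tcp_rot: [-1.573, -0.003, 0.113]
ft_force: [0.4, 0.0, -0.8]
opening: 0.449
```

{"api": "apply_moves", "payload": {
  "increments": [
    [[0,-1,0],[0,0,0],3.6],
    [[0,-4,0],[0,0,0],3.6],
    [[0,-5,0],[0,0,0],3.6],
    [[0,-1,3],[0,0,0],3.6],
    [[0.2,0,5.5],[0,0,0],3.6]
  ]
}}

```text
t: 81.0
eef_pos: [478.1, -166.1, 95.1]
tcp_rot: [-1.574, -0.005, 0.109]
ft_force: [1.4, 0.7, 0.1]
opening: 0.454
```

{"api": "apply_moves", "payload": {
  "increments": [
    [[0.3,0,5.7],[0,0,0],3.6],
    [[0.3,0,5.7],[0,0,0],3.6],
    [[0.3,0,5.7],[0,0,0],3.6],
    [[0,0,3.5],[0,0,0],3.6],
    [[0,0,0],[0,0,0],3.6]
  ]
}}

```text
t: 81.62
eef_pos: [463.7, 48.0, 98.5]
tcp_rot: [-1.576, -0.011, 0.111]
ft_force: [-0.1, -0.5, -0.3]
opening: 0.447
```

Run:
```python
from h import *
held(4)
```

```text
81.625 [463.7  48.   98.5] [-1.576 -0.011  0.111] 42.5 -1.71
bore px [261.  238.2] area 416 box [25 22] -> [463.6  48.5 127.4]
cog off tool [  0.1 -29.    1.3   1. ]
-> [np.float64(456.5126880332964), np.float64(37.45219510569767), 32.5, 0.11] d [-0.92  6.59 -0.84] r [ 0.3 -0.   0.6] rows>=1.1 per row/5 [-0.18  1.32 -0.17] [ 0.06 -0.    0.12]
-> [np.float64(456.5126880332964), np.float64(37.45219510569767), 17.5, 0.11] d [-0.94  8.09 -0.83] r [ 0.3 -0.   0.6] rows>=1.4 per row/5 [-0.19  1.62 -0.17] [ 0.06 -0.    0.12]
```

{"api": "apply_moves", "payload": {
  "increments": [
    [[-0.8,1,-0.8],[0.3,0,0.6],3.6],
    [[0,2.5,0],[0,0,0],3.6],
    [[0,2,0],[0,0,0],3.6],
    [[0,0.8,0],[0,0,0],3.6],
    [[0,0,0],[0,0,0],3.6]
  ]
}}

```text
t: 82.3
eef_pos: [456.1, 31.6, 32.9]
tcp_rot: [-1.57, 0.001, 0.103]
ft_force: [-0.8, 0.1, -0.6]
opening: 0.452
```

Run:
```python
from h import *
go(457.4,37.8,18.5,.11)
```

```text
-> [457.4, 37.8, 18.5, 0.11] d [0.19 1.44 0.6 ] r [-0.  -0.4 -0.1] rows>=0.3 per row/5 [0.04 0.29 0.12] [-0.01 -0.08 -0.01]
```

{"api": "apply_moves", "payload": {
  "increments": [
    [[0.2,0,0.6],[0,-0.3,0],3.6],
    [[0,0.6,0],[0,0,0],3.6],
    [[0,0.5,0],[0,0,0],3.6],
    [[0,0.2,0],[0,0,0],3.6],
    [[0,0,0],[0,0,0],3.6]
  ]
}}

```text
t: 82.92
eef_pos: [458.3, 37.9, 20.3]
tcp_rot: [-1.57, -0.001, 0.109]
ft_force: [0.3, 0.4, -1.3]
opening: 0.453
```

Run:
```python
from h import *
go(457.4,37.8,18.2,.11)
```

```text
-> [457.4, 37.8, 18.2, 0.11] d [-0.09  0.21  0.  ] r [-0.  -0.1  0.1] rows>=0.0 per row/5 [-0.02  0.04  0.  ] [-0.   -0.01  0.01]
```

{"api": "apply_moves", "payload": {
  "increments": [
    [[0,0.2,0],[0,0,0],3.6],
    [[0,0,0],[0,0,0],4.5],
    [[0,0,0],[0,0,0],5.5],
    [[0,0,0],[0,0,0],6.5],
    [[0,0,0],[0,0,0],6.5]
  ]
}}

```text
t: 83.55
eef_pos: [458.5, 37.9, 18.4]
tcp_rot: [-1.571, -0.001, 0.109]
ft_force: [-0.1, -0.2, -0.4]
opening: 0.675
```

{"api": "apply_moves", "payload": {
  "increments": [
    [[0,-2,0],[0,0,0],6.5],
    [[0,-4,0],[0,0,0],6.5],
    [[0,-4,0],[0,0,0],6.5],
    [[0,-4,0],[0,0,0],6.5],
    [[0,0,0],[0,0,0],6.5]
  ]
}}

```text
t: 84.18
eef_pos: [458.0, 37.8, 162.5]
tcp_rot: [-1.57, -0.0, 0.109]
ft_force: [-0.0, 0.5, -1.1]
opening: 0.684
```

Run:
```python
from h import *
stack(5)
p,W=cam('wrist')
# plate circle: fit ellipse-ish via outline against table using Hough
g=cv2.medianBlur(cv2.cvtColor(p['img'],cv2.COLOR_RGB2GRAY),3)
c=cv2.HoughCircles(g,cv2.HOUGH_GRADIENT,1,20,param1=80,param2=30,minRadius=35,maxRadius=90)
if c is not None:
    for u,v,r in c[0][:4]: print('circle',u,v,r,ray(p,W,u,v,6).round(1))
for n in ('scene','side'):
    p,W=cam(n); print(n); find(p,W,['loop_a','can_a','plate','cog_68','washer_dish','basket_a'],k=5,mc=.3)
```

```text
84.175 [458.   37.8 162.5] [-1.57  -0.     0.109] 65.0 -1.74
bore px [261.2 181.2] area 111 box [12 12] -> [458.8  38.5  46. ]
0.7 [459.  38.  38.]
0.63 [461.  38.  21.]
circle 262.5 170.5 67.1 [452.8  39.6   6. ]
circle 481.5 196.5 60.6 [456.  306.6   6. ]
circle 282.5 163.5 46.3 [441.9  62.    6. ]
circle 455.5 185.5 56.5 [446.  271.4   6. ]
scene
loop_a mark_of 0.82 [639. -72. 220.]
loop_a mark_of 0.67 [ 648. -172.  222.]
loop_a mark_of 0.58 [627.  32. 223.]
can_a mark_of 0.97 [502. 396.   6.]
can_a mark_of 0.72 [571. 265.   0.]
can_a mark_of 0.63 [447. 272.   3.]
plate mark_of 0.95 [459.  40.   3.]
cog_68 mark_of 0.6 [461.  38.  13.]
cog_68 mark_of 0.47 [456.  41.   4.]
cog_68 mark_of 0.46 [458.  40.  28.]
cog_68 mark_of 0.42 [455.  34.  34.]
cog_68 mark_of 0.38 [453.  36.  23.]
washer_dish mark_of 0.57 [ 653. -444.    1.]
basket_a mark_of 0.86 [630.  30. 120.]
basket_a mark_of 0.64 [640. -68. 112.]
side
loop_a mark_of 0.94 [ 650. -180.  223.]
loop_a mark_of 0.69 [641. -72. 222.]
loop_a mark_of 0.58 [628.  31. 226.]
loop_a mark_of 0.54 [644. -67. 115.]
can_a mark_of 0.72 [445. 269.   7.]
can_a mark_of 0.66 [643. -72. 222.]
can_a mark_of 0.63 [569. 257.   7.]
can_a mark_of 0.58 [509. 393.   2.]
plate mark_of 0.59 [455.  36.   2.]
cog_68 mark_of 0.61 [457.  36.  17.]
cog_68 mark_of 0.54 [461.  32.  32.]
cog_68 mark_of 0.51 [453.  36.   7.]
cog_68 mark_of 0.44 [454.  39.  20.]
washer_dish mark_of 0.76 [ 650. -450.   -4.]
basket_a mark_of 0.92 [632.  33. 115.]
basket_a mark_of 0.83 [641. -70. 115.]
basket_a mark_of 0.71 [ 648. -179.  112.]
basket_a mark_of 0.4 [452.  38.  21.]
```

```bash
python3 -c "
from cell import env; print(env.job_done())"
```

```text
the job is handed in; nothing more can be done
None
```

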